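# Tag out the gearmotor rig and dip its level gauge

## Robot

A 6-joint arm with a two-finger parallel gripper is mounted at the origin on the work surface. World frame = base frame: x ahead of the robot, y to its left, z up, the work surface at z = 0. Lengths are in m, angles in degrees, forces in N, time in s.
With the tool pointing down it reaches from about 0.3 to 0.75 m from the base axis. Payload 8.5 kg.
Tool frame: the origin (TCP) lies midway between the tips of the shut fingers; the grasp point (between the pads) lies 19 mm behind it (env.pinch_z is the z of the grasp point in the tool frame, in m); z points along the fingers, y is the line along which they close (so a half turn about z gives the same grasp; the last joint's range is limited). The gripper opens to 85 mm and grips with 20 to 120 N. Pads are 22 mm wide; open, the fingers measure 114 mm over their backs; the gripper's body (76 mm by 85 mm) begins 54 mm behind the grasp point. The pads swing forward as they close: fully open they stand 13 mm farther back than shut.
Start: joints at [61.347, 21.807, 74.336, -0, 83.858, -12.336], TCP at [0.155, 0.528, 0.231] pointing down, gripper open.
Joint ranges: [-178.18, 178.18], [-50.72, 133.34], [12.68, 142.11], [-81.47, 261.47], [9.98, 163.14], [-165.26, 165.26]. Speed limits (degrees/s): [136.94, 136.94, 180, 180, 180, 180].

## Interface

Orientations are given as a 3x3 rotation matrix whose columns are the frame's x, y, z axes.
In Python, from rig import env gives the robot as it stands.
- The arm moves only by the tool arm_command, never from a script. Its argument "deltas" is a list of rows, each an object of numbers: "rx", "ry", "rz": the turn, a rotation vector about the tool's x, y, z in rad; "dx", "dy", "dz": the shift along the tool's x, y, z in m; "fingers": the finger opening in m, from 0 to 0.0854. In form: [{"rx": .., "ry": .., "rz": .., "dx": .., "dy": .., "dz": .., "fingers": ..}, ...]. A call has 1 to 12 rows; each row shifts and turns the commanded pose from where the row before left it, along the tool's axes as they then stand; what a row does not reach is not made up. A row lasts 1/10 s, in which the tool goes at most 50 mm and 8.59 degrees, less where a joint would pass 70% of its speed; a pose out of reach is approached as far as the arm can. A call is refused whole if a number of a shift passes 0.05 or a number of a turn 0.15, either way. A call with a gripper value outside its range is refused whole. The fingers move at their own pace and stop on an object; "squeeze" is the grip in N (left out, the last holds). Time passes only in rows, so rows that do not move let the fingers close. It gives the time, the measured TCP pose, the force, the opening and the grip force at its end, in the units of the state.
- env.observe(): the state, without advancing time (a new reading comes with each control period).
- env.get_image(name): name is "scene" or "top" or "wrist"; returns a dict with "color" (480x640x3 uint8, blue, green, red), "camera_matrix" (3x3 intrinsics, pixels), "eye" and "orientation" of the camera in the world. Camera axes: x right, y up, looking along -z (the intrinsics and any distortion apply to the point x, -y, -z); pixel columns grow to the right and rows downward; lengths in m; the calibration is good to about 2 mm. A picture is of the moment at which its call begins. There is no depth.
- env.close_job(): hands the job in; it is judged then, once.
Trained networks look in a picture, given as the dict that the camera call returned (one of the last four; its "shot" number tells which), for a name from the list of things; names that differ only in an ending like _2 or _b are one class to them, and where a whole thing is asked for, a point or a joint stands for the part that bears it (a point fixed in the world has none). Each returns a list of dicts, best first, with "p" (0 to 1); they miss things now and then, are a little off and sometimes report something else, mostly with a low value. They report only what shows in the picture. A call takes as long as a camera call. They do not tell look-alikes from the thing itself.
- env.look_for(query, picture): "box" ([left, top, right, bottom] in pixels, round what is visible of it).
- env.tip_of(query, picture): "location" ([column, row] in pixels: a listed point, or the origin of a listed thing).
The state is a dict: "time_s": time; "q": joint angles; "qvel": joint speeds; "joint_efforts": joint torques, N m; "position": TCP position; "tool_rot": TCP orientation; "ft_force": force on the tool from outside, world axes, zero at the start; "wrist_torque": the same for the moment, N m; "grip_width": finger opening in m; "gripper_force": force on a finger pad.
Only numpy, scipy, OpenCV 4.12 (cv2) and the standard library are available. Lean on these libraries where they do the work, as an engineer would, in place of code of your own. Each camera call takes 0.05 s, during which the arm holds its last target. There are 200 camera calls.

## Task

Before dipping the switched-off gearmotor rig, take the white do-not-start board out of the rack and hang it by its hole on the switch box's peg. Then take the gauge rod from its rest, slide it gently into the inclined guide tube on the gear case until its collar rests on the mouth of the tube, draw it right out again, and hold it level and still with its tip a hand's breadth or more above the white pad, ready for reading. Finish while still holding the gauge there; leave the board hanging and the other things on the bench as they are.

Things in the scene. Friction and masses are not known exactly. Their poses are not given: they have to be found in the camera images.
- board: Do-not-start board: upright white plastic plate, 70 wide x 120 high x 8 thick, about 0.09 kg, with one round 24 mm hole and a black prohibition disc on each face. It stands loose in one of the rack's two slots. Origin at the middle of its lower edge; x is its normal (thickness), y its width, z up. Both faces are alike. Pinch its top edge across the thickness.
- board_hole (a point): Centre of the board's 24 mm hole, which goes through along the board's x; 90 above the lower edge, 30 below the top edge, in the middle of the width.
- rack: Fixed aluminium board rack, 140 x 90 plate, 8 thick, with two upright slots (10 gap, walls 3 thick, tops at 43 above the bench) centred 35 either side of its origin along its x. Origin: centre of the underside. The board is in one slot, the circuit module in the other; the lower edges stand on the plate. Lift straight up by 40 or more to clear the slot.
- isolator: Fixed grey switch box, 110 deep (x) x 120 wide (y) x 200 high, with a rotary switch and a steel peg on its front face, which looks along its own -x. Origin: centre of the underside. A hung board is upright with its normal along the box's x.
- peg_root (a point): Where the peg leaves the box's front face, 185 above the bench: (-55, 0, 185) in the box's frame. The peg is a plain straight round steel rod of 8 mm diameter, 67 long, with no upturned end, rising outwards by 12 degrees.
- peg_tip (a point): Outer end of the peg's axis (it has a round end 4 beyond): (-120, 0, 199) in the box's frame.
- gauge: Level gauge rod, loose, 0.14 kg, balancing near its collar: grey flat-sided grip, steel collar, thin steel rod with two grooves near the tip. Origin on the axis in the grip; x runs along the axis to the tip, z up as it lies. Grip: 14 wide (y) x 18 high (z), from x = -55 to +45. Neck 10 diameter to the collar, 26 diameter, x = 65 to 71. Rod 8 diameter from 71 to 221, last 6 tapered.
- gauge_collar (a point): Centre of the collar's tip-side face, the face that comes to rest on the tube's mouth (x = 71 on the gauge).
- gauge_tip (a point): Tip of the gauge rod (x = 221 on the gauge).
- rest: Fixed wooden rest: 210 x 60 base plate, 10 thick, with two open-topped forks 12 thick along x, tops at 61 and 66 above the bench, holding the grip at x = -85 and the rod at x = +90. Origin: centre of the underside. The gauge's origin is at (-40, 0, 50) in its frame, the axes parallel; lift the gauge straight up by 30 or more to clear it.
- gearmotor: Fixed gearmotor rig: grey gear case 130 x 120, top at 160 above the bench, on a base plate. A finned motor of 136 diameter runs from it along its own -y to 300 (terminal box on top, to 176 high). Origin under the centre of the case. The guide tube comes out of the case's +y side, opposite the motor.
- guide_tube: Fixed steel tube on the gear case. Origin: centre of its mouth, at (0, 125, 155) in the gearmotor's frame. z points out of the mouth along the tube: along the gearmotor's +y and up, 40 degrees above level. Bore 16 (4 play round the rod), outside 28; the first 70 stand clear of the case and the bore is free for the rod's whole 150. Fully in, gauge_collar is at this origin.
- pad: White absorbent paper pad, 150 (x) x 180 (y) x 2, lying fixed on the bench. Origin: centre of the underside.
- module: Bystander: green circuit module 70 x 120 x 8 with black chips and no hole, upright in the rack's other slot.
- cleaner: Bystander: grey bottle 48 diameter, 130 high. Origin at its underside.
- spool: Bystander: reel of solder 60 diameter, 44 high. Origin at its underside.
- meter: Bystander: hand multimeter 180 x 85 x 45, lying. Origin at its underside.
- tin: Bystander: steel tin 56 diameter, 45 high. Origin at its underside.
- screwdriver: Bystander: screwdriver lying on the bench.
- spanner: Bystander: spanner lying on the bench near the robot.
There are look-alikes about, which are no part of the job. Of the things that look like the board, the middle-sized one is meant.

How it is judged:
By the outcome, as a careful person would: the job done as asked, in the order asked, and still so for the second after the job is handed in, while the arm keeps its last pose, push and grip.
It also fails if it takes over 64 s, if anything falls off the work surface, if the arm or the gripper's body presses on something with over 40 N, if the wrist force passes 120 N, or if a joint passes its speed limit or range.

## Working session

There is one attempt and no reset: what is moved stays moved. The work goes in short steps, Python scripts to look and compute and a tool call to move; the robot and the scene stay as the last step left them, time stands still between calls to the robot, and variables do not carry over. Pictures are saved under pics/ and viewed, at most 10 in all, crops included, and the job is handed in when it is done.

Besides the shell and the picture viewer there is one more tool, called as a command line: name --argument value ..., lists and objects as JSON in quotes. arm_command: Moves the arm, as the interface text tells. Its arguments: {"type":"object","properties":{"deltas":{"type":"array"},"squeeze":{"type":"number"}},"required":["deltas"]}

```bash
ls; mkdir -p pics
cat > h.py <<'E'
import numpy as np, cv2
from rig import env
np.set_printoptions(precision=4,suppress=True)
def ray(p,uv):
    K=np.array(p["camera_matrix"]);R=np.array(p["orientation"]);d=np.linalg.inv(K)@[uv[0],uv[1],1]
    d=R@np.array([d[0],-d[1],-d[2]]);return np.array(p["eye"]),d/np.linalg.norm(d)
def atz(p,uv,z):
    e,d=ray(p,uv);return e+d*(z-e[2])/d[2]
def tri(obs):
    A=0;b=0;L=[ray(p,u) for p,u in obs]
    for e,d in L:
        M=np.eye(3)-np.outer(d,d);A=A+M;b=b+M@e
    x=np.linalg.solve(A,b);return x,[float(np.linalg.norm((np.eye(3)-np.outer(d,d))@(x-e))) for e,d in L]
def proj(p,X):
    K=np.array(p["camera_matrix"]);R=np.array(p["orientation"]);c=R.T@(np.array(X)-p["eye"]);c=K@[c[0],-c[1],-c[2]];return c[:2]/c[2]
E
python3 - <<'E'
from h import *
o=env.observe();print(o["position"],o["tool_rot"],o["grip_width"],env.pinch_z)
P={}
for n in("scene","top"):
    p=env.get_image(n);P[n]=p;cv2.imwrite(f"pics/{n}0.png",p["color"]);print(n,p["eye"],p["orientation"],p["camera_matrix"],[k for k in p])
for n in P:
    p=P[n]
    for q in"board rack isolator gauge rest gearmotor pad module".split():print(n,q,[(np.round(d["box"]).tolist(),round(d["p"],2)) for d in env.look_for(q,p)[:5]])
    for q in"board board_hole rack isolator peg_root peg_tip gauge gauge_collar gauge_tip rest guide_tube pad gearmotor".split():print(n,q,[(np.round(d["location"],1).tolist(),round(d["p"],2)) for d in env.tip_of(q,p)[:5]])
E
```

```text
pics
[0.1544 0.5276 0.2307] [[-0.9597  0.2809 -0.0007]
 [ 0.2809  0.9597 -0.0013]
 [ 0.0003 -0.0014 -1.    ]] 0.08550550126469249 -0.0187
scene [ 1.1284 -0.8081  0.819 ] [[ 0.8224 -0.2951  0.4865]
 [ 0.5687  0.4543 -0.6857]
 [-0.0186  0.8405  0.5414]] [[484.6748   0.     327.4831]
 [  0.     484.6748 233.9896]
 [  0.       0.       1.    ]] ['color', 'camera_matrix', 'eye', 'orientation', 'shot']
top [0.3611 0.0404 1.3227] [[-0.0174  0.9912 -0.1313]
 [-0.9998 -0.0186 -0.0077]
 [-0.0101  0.1312  0.9913]] [[491.1501   0.     334.4589]
 [  0.     491.1501 246.9185]
 [  0.       0.       1.    ]] ['color', 'camera_matrix', 'eye', 'orientation', 'shot']
scene board [([249.0, 325.0, 279.0, 414.0], 0.76), ([359.0, 359.0, 390.0, 393.0], 0.66)]
scene rack [([279.0, 328.0, 343.0, 379.0], 0.88)]
scene isolator []
scene gauge [([319.0, 247.0, 401.0, 291.0], 0.93)]
scene rest [([340.0, 243.0, 404.0, 301.0], 0.69)]
scene gearmotor [([110.0, 246.0, 294.0, 418.0], 0.8), ([305.0, 295.0, 338.0, 338.0], 0.33), ([273.0, 208.0, 323.0, 228.0], 0.18)]
scene pad [([285.0, 235.0, 363.0, 282.0], 0.81)]
scene 
[... 1698 characters left out ...]
05.8], 0.82), ([424.8, 148.0], 0.68)]
top board_hole [([497.5, 196.7], 0.8), ([441.4, 199.3], 0.65), ([431.4, 141.5], 0.49)]
top rack [([224.5, 241.5], 0.67), ([421.3, 204.2], 0.56)]
top isolator [([199.8, 243.4], 0.63), ([443.1, 199.5], 0.39)]
top peg_root [([199.4, 235.8], 0.98), ([429.1, 271.9], 0.71)]
top peg_tip [([220.6, 241.8], 0.57), ([197.6, 242.4], 0.37)]
top gauge [([292.7, 210.5], 0.74)]
top gauge_collar [([322.8, 218.2], 0.91)]
top gauge_tip [([376.6, 231.4], 0.84)]
top rest [([310.3, 217.9], 0.71), ([283.3, 159.9], 0.57)]
top guide_tube [([387.0, 258.8], 0.68), ([353.3, 165.9], 0.26)]
top pad [([302.9, 280.3], 0.6)]
top gearmotor [([429.0, 267.9], 0.62), ([304.8, 281.6], 0.54)]
```

View pics/scene0.png

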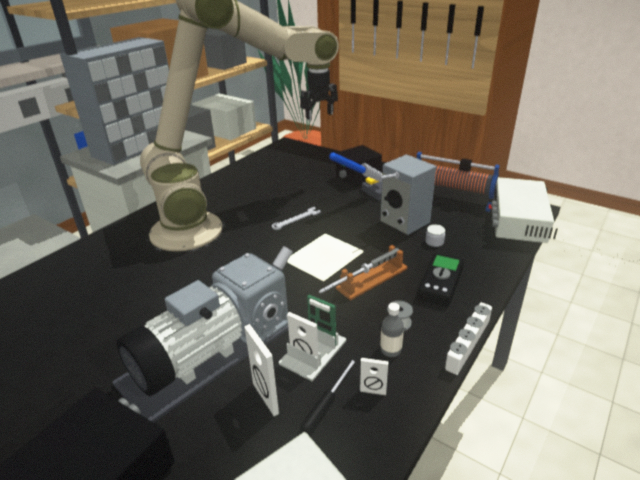

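View pics/top0.png

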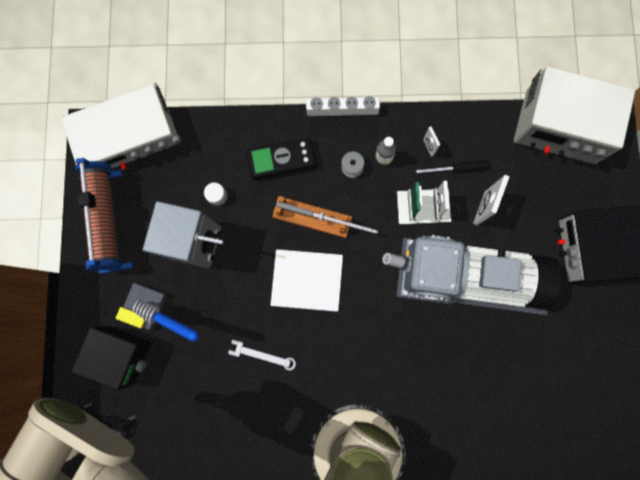

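Scene view: candidates for the board are the large plate (263,370), the plate in the rack (304,335) and the small plate (374,376). In the top view they are at (492,198), (441,200) and (431,141). The one in the rack is middle-sized, so I choose it. The module is the green one at (321,315), the peg is at top (200–222,240), the gauge lies on the orange rest, and the tube mouth is at about top (387,259).

Run:
```python
from h import *
s=env.get_image("scene");t=env.get_image("top")
pts=dict(board=((305.8,359.3),(433.8,205.8)),hole=((302.3,329.2),(441.4,199.3)),peg_root=((398.3,175),(199.4,235.8)),peg_tip=((384,179.2),(220.6,241.8)),gauge=((383.2,257.2),(292.7,210.5)),collar=((366.3,268.2),(322.8,218.2)),tip=((317.8,291.3),(376.6,231.4)),rest=((373.8,276.6),(310.3,217.9)),tube=((290.6,251.9),(387,258.8)),pad=((322.1,258.2),(302.9,280.3)),rack=((311,350.2),(421.3,204.2)),iso=((405.4,219.6),(199.8,243.4)))
for k,(a,b) in pts.items(): print(k,*tri([(s,a),(t,b)]))
def crop(p,x0,y0,w,h,f): return cv2.resize(p["color"][y0:y0+h,x0:x0+w],None,fx=f,fy=f,interpolation=cv2.INTER_CUBIC)
a=crop(s,235,285,160,135,5) 
b=crop(s,255,145,160,155,5)
c=crop(t,370,170,160,150,5);d=crop(t,140,190,240,130,3)
f=lambda im:cv2.resize(im,(400,300))
cv2.imwrite("pics/c1.png",np.vstack([np.hstack([f(a),f(b)]),np.hstack([f(c),f(d)])]))
```

```text
board [ 0.6453 -0.2228  0.001 ] [0.0008787405223941587, 0.0008787405223941813]
hole [ 0.6423 -0.2247  0.0922] [0.0008979616368807226, 0.0008979616368807857]
peg_root [0.5484 0.3694 0.1849] [0.005056321979787686, 0.00505632197978758]
peg_tip [0.5311 0.3172 0.1889] [0.0032898280947159836, 0.0032898280947160842]
gauge [0.6288 0.1587 0.0459] [0.0010703634802023134, 0.001070363480202248]
collar [0.612  0.0834 0.0471] [0.00595275273651692, 0.00595275273651701]
tip [ 0.5675 -0.0619  0.0501] [0.0014657167437817946, 0.0014657167437817017]
rest [0.6201 0.1173 0.0012] [0.0031508412034153433, 0.003150841203415337]
tube [ 0.4896 -0.0731  0.1451] [0.005023983424613507, 0.0050239834246132535]
pad [ 0.4442  0.135  -0.0151] [0.005177389591591916, 0.005177389591591776]
rack [ 0.6451 -0.1923  0.004 ] [0.005325485879198458, 0.0053254858791988045]
iso [0.5574 0.4197 0.008 ] [0.006903888924554868, 0.0069038889245548836]
```

View pics/c1.png

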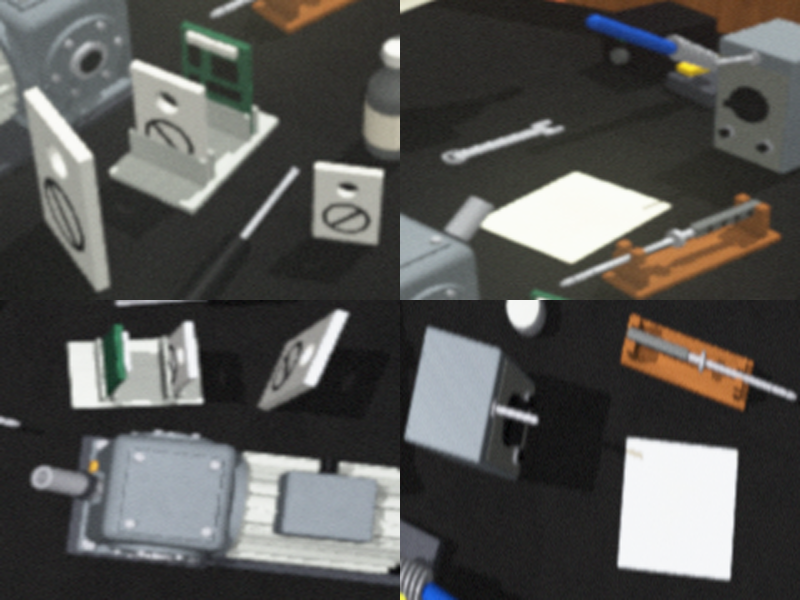

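The close crop confirms it: the plate standing in the rack has the hole and the prohibition disc, and its size lies between the two free-standing plates. Next I get wrist views from above the peg, gauge and rack.

```bash
cat >> h.py <<'E'
from scipy.spatial.transform import Rotation as Ro
def down(yaw):  # tool z down, tool y at heading yaw (deg)
    a=np.radians(yaw);y=np.array([np.cos(a),np.sin(a),0]);z=np.array([0,0,-1.]);return np.column_stack([np.cross(y,z),y,z])
def plan(tgt,R=None,step=.045,ang=.13,N=None,frm=None,pinch=False):
    """rows (each: screw-free: turn spread evenly, straight line in the world) from the current pose"""
    o=env.observe();p0,R0=(np.array(o["position"]),np.array(o["tool_rot"])) if frm is None else frm
    R=R0 if R is None else np.array(R);tgt=np.array(tgt,float)
    if pinch: tgt=tgt-R[:,2]*env.pinch_z
    w=Ro.from_matrix(R0.T@R).as_rotvec();d=tgt-p0
    n=N or int(max(1,np.ceil(np.linalg.norm(d)/step),np.ceil(np.linalg.norm(w)/ang)))
    print("n",n,"w/n",np.round(w/n,4),"end",tgt)
    if np.linalg.norm(w)<1e-3: print("d/n",np.round(R0.T@d/n,4));return tgt,R
    for i in range(n):
        Ri=R0@Ro.from_rotvec(w*i/n).as_matrix();print(np.round(Ri.T@d/n,4))
    return tgt,R
E
python3 - <<'E'
from h import *
o=env.observe();w=env.get_image("wrist");R=np.array(o["tool_rot"])
print(R.T@(w["eye"]-np.array(o["position"])),R.T@np.array(w["orientation"]),w["camera_matrix"])
plan([.48,.27,.36])
E
```

```text
[ 0.0748  0.0011 -0.1426] [[-0.0007  0.9572  0.2896]
 [ 1.      0.0005  0.0005]
 [ 0.0003  0.2896 -0.9572]] [[430.0668   0.     320.7024]
 [  0.     430.0668 234.5236]
 [  0.       0.       1.    ]]
n 10 w/n [0. 0. 0.] end [0.48 0.27 0.36]
d/n [-0.0385 -0.0156 -0.0129]
```

arm_command --deltas '[{"dx":-0.0385,"dy":-0.0155,"dz":-0.013},{"dx":-0.0385,"dy":-0.0155,"dz":-0.013},{"dx":-0.0385,"dy":-0.0155,"dz":-0.013},{"dx":-0.0385,"dy":-0.0155,"dz":-0.013},{"dx":-0.0385,"dy":-0.0155,"dz":-0.013},{"dx":-0.0385,"dy":-0.0155,"dz":-0.013},{"dx":-0.0385,"dy":-0.0155,"dz":-0.013},{"dx":-0.0385,"dy":-0.0155,"dz":-0.013},{"dx":-0.0385,"dy":-0.0155,"dz":-0.013},{"dx":-0.0385,"dy":-0.0155,"dz":-0.013},{},{}]'

```text
invalid input
```

```bash
cat >> h.py <<'E'
import pickle
def shoot(tag,qs):
    p=env.get_image("wrist");cv2.imwrite(f"pics/{tag}.png",p["color"]);pickle.dump(p,open(f"pics/{tag}.pkl","wb"))
    for q in qs.split(): print(tag,q,[(np.round(d["location"],1).tolist(),round(d["p"],2)) for d in env.tip_of(q,p)[:3]])
    return p
E
python3 - <<'E'
from h import *
p=shoot("w1","peg_root peg_tip isolator gauge gauge_collar gauge_tip pad rest")
for n,X in dict(root=[.548,.369,.185],tip=[.531,.317,.199],col=[.612,.083,.05]).items():print(n,proj(p,X))
plan([.46,.02,.36])
E
```

```text
w1 peg_root []
w1 peg_tip []
w1 isolator []
w1 gauge []
w1 gauge_collar []
w1 gauge_tip []
w1 pad []
w1 rest []
root [264.2698 791.9901]
tip [186.1146 820.2403]
col [ 61.0436 684.1824]
n 14 w/n [0. 0. 0.] end [0.46 0.02 0.36]
d/n [-0.0311 -0.0287 -0.0092]
```

View pics/w1.png

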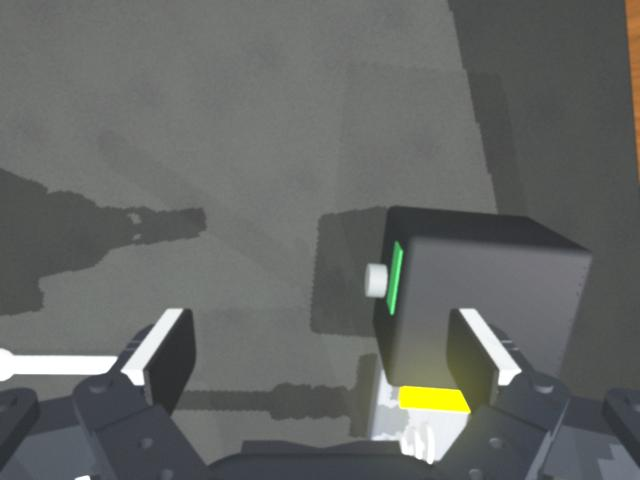

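The shot shows only the start pose: the black box and the iron holder. The move was refused, so I retry with full rows.

arm_command --deltas '[{"rx":0,"ry":0,"rz":0,"dx":-0.0385,"dy":-0.0155,"dz":-0.013,"fingers":0.0854},{"rx":0,"ry":0,"rz":0,"dx":-0.0385,"dy":-0.0155,"dz":-0.013,"fingers":0.0854},{"rx":0,"ry":0,"rz":0,"dx":-0.0385,"dy":-0.0155,"dz":-0.013,"fingers":0.0854},{"rx":0,"ry":0,"rz":0,"dx":-0.0385,"dy":-0.0155,"dz":-0.013,"fingers":0.0854},{"rx":0,"ry":0,"rz":0,"dx":-0.0385,"dy":-0.0155,"dz":-0.013,"fingers":0.0854},{"rx":0,"ry":0,"rz":0,"dx":-0.0385,"dy":-0.0155,"dz":-0.013,"fingers":0.0854},{"rx":0,"ry":0,"rz":0,"dx":-0.0385,"dy":-0.0155,"dz":-0.013,"fingers":0.0854},{"rx":0,"ry":0,"rz":0,"dx":-0.0385,"dy":-0.0155,"dz":-0.013,"fingers":0.0854},{"rx":0,"ry":0,"rz":0,"dx":-0.0385,"dy":-0.0155,"dz":-0.013,"fingers":0.0854},{"rx":0,"ry":0,"rz":0,"dx":-0.0385,"dy":-0.0155,"dz":-0.013,"fingers":0.0854},{"rx":0,"ry":0,"rz":0,"dx":0,"dy":0,"dz":0,"fingers":0.0854},{"rx":0,"ry":0,"rz":0,"dx":0,"dy":0,"dz":0,"fingers":0.0854}]'

```text
time_s: 4.0
position: [0.4809, 0.2704, 0.361]
tool_rot: [[-0.959, 0.282, -0.0], [0.282, 0.959, 0.0], [0.0, -0.0, -1.0]]
ft_force: [0.2, -0.0, -0.1]
grip_width: 0.0857
gripper_force: 0.0
```

Run:
```python
from h import *
o=env.observe();print(o["position"],o["tool_rot"],o["ft_force"])
p=shoot("w1","peg_root peg_tip isolator gauge gauge_collar gauge_tip pad rest")
for n,X in dict(root=[.548,.369,.185],tip=[.531,.317,.199],col=[.612,.083,.05]).items():print(n,proj(p,X))
plan([.46,.02,.36])
```

```text
[0.4809 0.2704 0.361 ] [[-0.9593  0.2824 -0.0005]
 [ 0.2824  0.9593  0.0001]
 [ 0.0005 -0.0001 -1.    ]] [ 0.1838 -0.0143 -0.1157]
w1 peg_root [([473.0, 243.1], 0.82)]
w1 peg_tip [([389.2, 254.1], 0.64)]
w1 isolator [([466.9, 195.1], 0.78), ([68.1, 329.3], 0.65)]
w1 gauge [([261.3, 330.2], 0.98)]
w1 gauge_collar [([196.2, 329.1], 0.92)]
w1 gauge_tip [([68.0, 329.3], 0.66)]
w1 pad [([194.0, 178.6], 0.65), ([28.7, 382.0], 0.45), ([199.8, 327.5], 0.27)]
w1 rest [([233.6, 310.5], 0.87)]
root [464.2871 252.7655]
tip [397.6952 256.9002]
col [199.0862 328.9687]
n 6 w/n [0. 0. 0.] end [0.46 0.02 0.36]
d/n [-0.0085 -0.0411  0.0002]
```

View pics/w1.png

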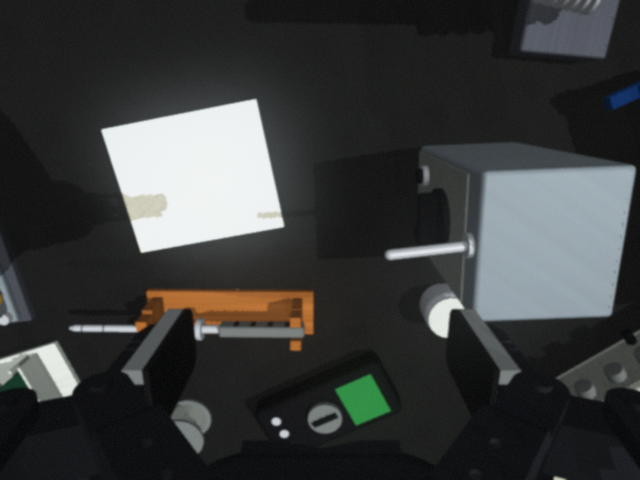

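The wrist view shows the peg from root (473,244) to end (388,254), the box's top face with corners (484,176), (633,166), (611,315), (470,319), and the gauge with tip (70,328), collar (200,328) and grip end (303,333). The pad is at (193,175). The board stays hidden at lower left.

Run:
```python
from h import *
p=pickle.load(open("pics/w1.pkl","rb"))
C=[atz(p,u,.2) for u in((484,176),(633,166),(611,315),(470,319))]
for i in range(4):
    d=C[(i+1)%4]-C[i];print("box",C[i],np.linalg.norm(d),np.degrees(np.arctan2(d[1],d[0])))
fm=(C[0]+C[3])/2;print("front mid",fm)
print("root",atz(p,(473,244),.185),"tip",atz(p,(390,254),.199))
G=[atz(p,u,.05) for u in((70,328),(198,328.5),(303,333))]
for a in G:print("g",a)
d=G[0]-G[1];print(np.linalg.norm(d),np.degrees(np.arctan2(d[1],d[0])))
P=[atz(p,u,.002) for u in((102,130),(256,99),(284,226),(141,252))]
print("pad",*P,np.mean(P,0))
print("rest", [atz(p,u,.01) for u in((149,291),(313,292))])
```

```text
box [0.4887 0.3898 0.2   ] 0.10429045042758525 77.44475691474236
box [0.5113 0.4916 0.2   ] 0.11629907724311371 -12.904172250335648
box [0.6247 0.4656 0.2   ] 0.10990560760596113 -104.61858946767912
box [0.597  0.3592 0.2   ] 0.11251367844247182 164.25930915381727
front mid [0.5428 0.3745 0.2   ]
root [0.5428 0.3769 0.185 ] tip [0.5271 0.312  0.199 ]
g [ 0.5677 -0.0626  0.05  ]
g [0.6111 0.082  0.05  ]
g [0.6518 0.1991 0.05  ]
0.15097309378331902 -106.67877449299634
pad [0.3656 0.0464 0.002 ] [0.3833 0.2251 0.002 ] [0.5319 0.2099 0.002 ] [0.5137 0.0305 0.002 ] [0.4486 0.128  0.002 ]
rest [array([0.5625, 0.0237, 0.01  ]), array([0.6217, 0.2198, 0.01  ])]
```

arm_command --deltas '[{"rx":0,"ry":0,"rz":0,"dx":-0.0155,"dy":-0.043,"dz":0,"fingers":0.0854},{"rx":0,"ry":0,"rz":0,"dx":-0.0155,"dy":-0.043,"dz":0,"fingers":0.0854},{"rx":0,"ry":0,"rz":0,"dx":-0.0155,"dy":-0.043,"dz":0,"fingers":0.0854},{"rx":0,"ry":0,"rz":0,"dx":-0.0155,"dy":-0.043,"dz":0,"fingers":0.0854},{"rx":0,"ry":0,"rz":0,"dx":-0.0155,"dy":-0.043,"dz":0,"fingers":0.0854},{"rx":0,"ry":0,"rz":0,"dx":-0.0155,"dy":-0.043,"dz":0,"fingers":0.0854},{"rx":0,"ry":0,"rz":0,"dx":-0.0155,"dy":-0.043,"dz":0,"fingers":0.0854},{"rx":0,"ry":0,"rz":0,"dx":-0.0155,"dy":-0.043,"dz":0,"fingers":0.0854},{"rx":0,"ry":0,"rz":0,"dx":0,"dy":0,"dz":0,"fingers":0.0854}]'

```text
time_s: 5.35
position: [0.5029, -0.0985, 0.3605]
tool_rot: [[-0.958, 0.286, -0.001], [0.286, 0.958, -0.0], [0.001, -0.001, -1.0]]
ft_force: [0.2, 0.5, -1.0]
grip_width: 0.085
gripper_force: 0.0
```

Run:
```python
from h import *
o=env.observe();print(o["time_s"],o["position"],o["tool_rot"])
p=shoot("w2","board board_hole guide_tube gearmotor gauge_collar gauge_tip gauge rack pad")
```

```text
5.35 [ 0.5029 -0.0985  0.3605] [[-0.9581  0.2863 -0.0013]
 [ 0.2863  0.9581 -0.0005]
 [ 0.0011 -0.0009 -1.    ]]
w2 board [([252.2, 311.9], 0.82), ([306.5, 409.2], 0.8), ([164.2, 323.4], 0.6)]
w2 board_hole [([242.5, 348.4], 0.73)]
w2 guide_tube [([342.4, 171.1], 0.76), ([516.6, 215.4], 0.34)]
w2 gearmotor [([310.8, 293.9], 0.3), ([444.8, 337.3], 0.25)]
w2 gauge_collar [([505.2, 225.2], 0.77)]
w2 gauge_tip [([368.3, 223.2], 0.7)]
w2 gauge [([574.6, 223.2], 0.79), ([505.7, 227.5], 0.34)]
w2 rack [([280.8, 295.1], 0.86), ([507.7, 226.8], 0.23)]
w2 pad [([504.4, 64.4], 0.97)]
```

View pics/w2.png

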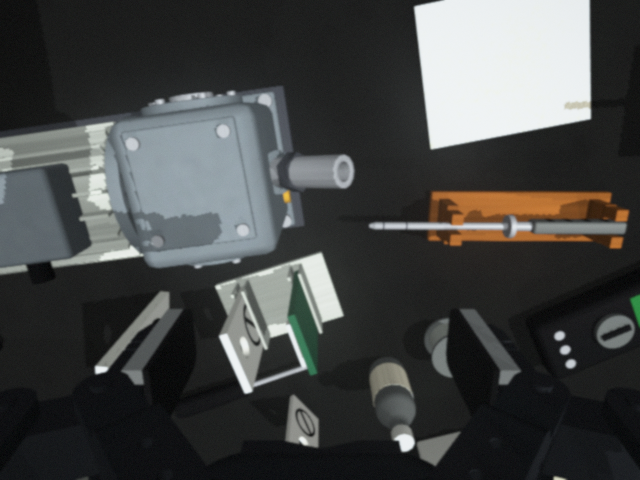

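This view shows the board's white top edge from about (222,336) to (248,391), the module at (300,320), the tube mouth at (343,171), the case-top bolts at (133,144), (222,131), (243,230), (157,242), and the gauge tip at (370,226) with collar at (512,227). The small look-alike is at (303,425).

Run:
```python
from h import *
p=pickle.load(open("pics/w2.pkl","rb"))
h=lambda a,b:(np.linalg.norm(b-a).round(4),np.degrees(np.arctan2(*(b-a)[1::-1])).round(2))
B=[atz(p,u,.128) for u in((222,336),(248,391))];print("board top",*B,h(*B))
Rk=[atz(p,u,.008) for u in((217,285),(322,253),(343,316))];print("rack",*Rk,h(Rk[1],Rk[0]),h(Rk[1],Rk[2]),"centre",(Rk[0]+Rk[2])/2)
T=atz(p,(343,171),.155);print("tube",T)
b=[atz(p,u,.162) for u in((133,144),(222,131),(243,230),(157,242))];print("bolts",np.mean(b,0),[h(b[i],b[(i+1)%4]) for i in range(4)])
bp=[atz(p,u,.01) for u in((283,88),(302,225))];print("base",h(*bp))
g=[atz(p,u,.05) for u in((370,226),(514,227.5))];print("gauge",*g,h(g[1],g[0]))
q=pickle.load(open("pics/w1.pkl","rb"));print("tri tip",tri([(p,(369,225.5)),(q,(69,328))]),"col",tri([(p,(514,227)),(q,(198,328.5))]))
d=T-np.mean(b,0);print("tube-from-case",h(np.mean(b,0)*[1,1,0],T*[1,1,0]))
```

```text
board top [ 0.6118 -0.2314  0.128 ] [ 0.6789 -0.2281  0.128 ] (np.float64(0.0671), np.float64(2.84))
rack [ 0.6005 -0.2621  0.008 ] [ 0.5975 -0.1245  0.008 ] [ 0.6866 -0.1232  0.008 ] (np.float64(0.1376), np.float64(-88.77)) (np.float64(0.0891), np.float64(0.86)) centre [ 0.6435 -0.1926  0.008 ]
tube [ 0.4859 -0.0737  0.155 ]
bolts [ 0.4628 -0.1961  0.162 ] [(np.float64(0.0707), np.float64(81.35)), (np.float64(0.0806), np.float64(-8.05)), (np.float64(0.073), np.float64(-98.45)), (np.float64(0.0808), np.float64(170.37))]
base (np.float64(0.1555), np.float64(-9.76))
gauge [ 0.5685 -0.0612  0.05  ] [0.6154 0.0894 0.05  ] (np.float64(0.1577), np.float64(-107.27))
tri tip (array([ 0.5669, -0.0622,  0.0521]), [0.0001825683404415029, 0.00018256834044166973]) col (array([0.6092, 0.0859, 0.0589]), [0.0018828517738189276, 0.0018828517738189872])
tube-from-case (np.float64(0.1245), np.float64(79.31))
```

Run:
```python
from h import *
plan([.625,-.2285,.19],down(91),N=7)
```

```text
n 7 w/n [-0.     0.    -0.043] end [ 0.625  -0.2285  0.19  ]
[-0.0222 -0.0136  0.0245]
[-0.0215 -0.0146  0.0245]
[-0.0209 -0.0155  0.0245]
[-0.0202 -0.0164  0.0245]
[-0.0195 -0.0172  0.0245]
[-0.0187 -0.0181  0.0245]
[-0.0179 -0.0188  0.0245]
```

arm_command --deltas '[{"rx":0,"ry":0,"rz":-0.043,"dx":-0.0222,"dy":-0.0136,"dz":0.0245,"fingers":0.04},{"rx":0,"ry":0,"rz":-0.043,"dx":-0.0215,"dy":-0.0146,"dz":0.0245,"fingers":0.04},{"rx":0,"ry":0,"rz":-0.043,"dx":-0.0209,"dy":-0.0155,"dz":0.0245,"fingers":0.04},{"rx":0,"ry":0,"rz":-0.043,"dx":-0.0202,"dy":-0.0164,"dz":0.0245,"fingers":0.04},{"rx":0,"ry":0,"rz":-0.043,"dx":-0.0195,"dy":-0.0172,"dz":0.0245,"fingers":0.04},{"rx":0,"ry":0,"rz":-0.043,"dx":-0.0187,"dy":-0.0181,"dz":0.0245,"fingers":0.04},{"rx":0,"ry":0,"rz":-0.043,"dx":-0.0179,"dy":-0.0188,"dz":0.0245,"fingers":0.04},{"rx":0,"ry":0,"rz":0,"dx":0,"dy":0,"dz":0,"fingers":0.04},{"rx":0,"ry":0,"rz":0,"dx":0,"dy":0,"dz":0,"fingers":0.04}]'

```text
time_s: 6.75
position: [0.6248, -0.229, 0.1894]
tool_rot: [[-1.0, -0.016, -0.001], [-0.016, 1.0, 0.001], [0.001, 0.001, -1.0]]
ft_force: [-0.5, 1.2, 0.7]
grip_width: 0.0398
gripper_force: 0.0
```

Run:
```python
from h import *
o=env.observe();print(o["time_s"],o["position"],o["tool_rot"],o["ft_force"])
p=shoot("w3","board board_hole")
e=proj(p,[.61,-.2285,.128]);f=proj(p,[.68,-.2285,.128]);print(e,f)
c=p["color"][200:440,170:470];cv2.imwrite("pics/w3c.png",cv2.resize(c,None,fx=2.5,fy=2.5,interpolation=cv2.INTER_CUBIC))
```

```text
6.75 [ 0.6248 -0.229   0.1894] [[-0.9999 -0.0158 -0.0009]
 [-0.0158  0.9999  0.0007]
 [ 0.0009  0.0007 -1.    ]] [-0.5239  1.1914  0.7033]
w3 board [([335.1, 403.1], 0.89), ([163.7, 215.1], 0.65), ([318.0, 230.4], 0.61)]
w3 board_hole [([82.2, 273.9], 0.78), ([318.5, 275.1], 0.67)]
[319.5581 230.6112] [317.6991 354.7306]
```

View pics/w3c.png

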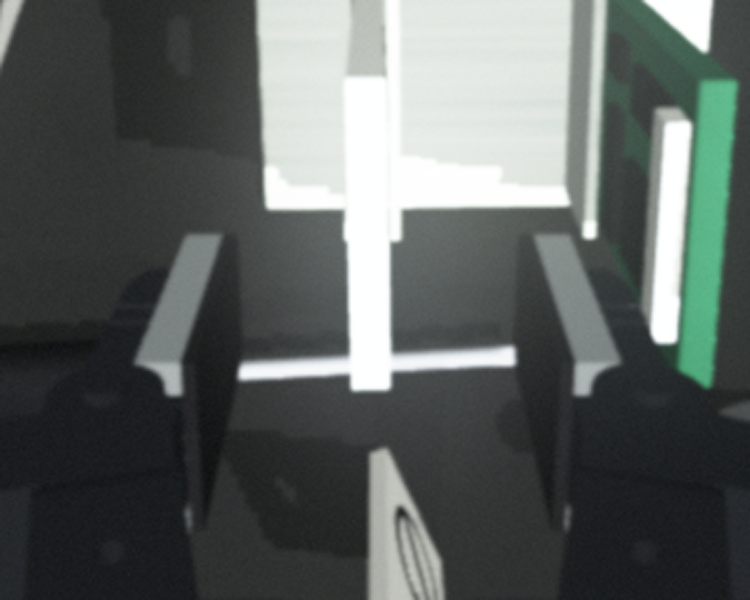

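The crop shows the board's top strip between the open fingers, running from full-frame (316,230) to (318,356). That puts its centre at about (0.645, -0.2295), and its 71 mm length matches the given width. I grasp it 20 mm off centre, clear of the hole.

arm_command --deltas '[{"rx":0,"ry":0,"rz":-0.003,"dx":0,"dy":0,"dz":0.03,"fingers":0.04},{"rx":0,"ry":0,"rz":-0.003,"dx":0,"dy":0,"dz":0.03,"fingers":0.04},{"rx":0,"ry":0,"rz":-0.003,"dx":0,"dy":0,"dz":0.029,"fingers":0.04},{"rx":0,"ry":0,"rz":0,"dx":0,"dy":0,"dz":0,"fingers":0.0},{"rx":0,"ry":0,"rz":0,"dx":0,"dy":0,"dz":0,"fingers":0.0},{"rx":0,"ry":0,"rz":0,"dx":0,"dy":0,"dz":0,"fingers":0.0},{"rx":0,"ry":0,"rz":0,"dx":0,"dy":0,"dz":0,"fingers":0.0},{"rx":0,"ry":0,"rz":0,"dx":0,"dy":0,"dz":0,"fingers":0.0}]' --squeeze 40

```text
time_s: 7.7
position: [0.6255, -0.2298, 0.1031]
tool_rot: [[-1.0, -0.025, 0.003], [-0.025, 1.0, -0.002], [-0.003, -0.002, -1.0]]
ft_force: [-0.6, 0.1, 6.6]
grip_width: 0.0073
gripper_force: 44.1
```

arm_command --deltas '[{"rx":0,"ry":0,"rz":0,"dx":0,"dy":0,"dz":-0.02,"fingers":0.0},{"rx":0,"ry":0,"rz":0,"dx":0,"dy":0,"dz":-0.03,"fingers":0.0},{"rx":0,"ry":0,"rz":0,"dx":0,"dy":0,"dz":-0.04,"fingers":0.0},{"rx":0,"ry":0,"rz":0,"dx":0,"dy":0,"dz":-0.045,"fingers":0.0},{"rx":0,"ry":0,"rz":0,"dx":0,"dy":0,"dz":-0.045,"fingers":0.0},{"rx":0,"ry":0,"rz":0,"dx":0,"dy":0,"dz":0,"fingers":0.0}]'

```text
time_s: 8.3
position: [0.6259, -0.2297, 0.2888]
tool_rot: [[-1.0, -0.025, 0.012], [-0.026, 1.0, -0.007], [-0.011, -0.007, -1.0]]
ft_force: [0.3, 0.1, -0.6]
grip_width: 0.0073
gripper_force: 43.0
```

Run:
```python
from h import *
u=np.array([.2385,.971,0]);tip=np.array([.5271,.312,.199]);tx=np.array([-.971,.2385,0])
q=tip-.04*u+.0205*tx; q[2]=.26
o=env.observe();print(o["position"],o["ft_force"],o["grip_width"])
print("mid");plan(q,down(76.2),N=13)
```

```text
[ 0.6259 -0.2297  0.2888] [ 0.3096  0.0566 -0.5776] 0.0072913280588005345
mid
n 13 w/n [-0.0004  0.0009  0.0205] end [0.4977 0.278  0.26  ]
[0.0089 0.0393 0.0018]
[0.0097 0.0391 0.0019]
[0.0105 0.0389 0.0019]
[0.0113 0.0387 0.0019]
[0.0121 0.0384 0.0019]
[0.0129 0.0382 0.002 ]
[0.0136 0.0379 0.002 ]
[0.0144 0.0376 0.002 ]
[0.0152 0.0373 0.0021]
[0.0159 0.037  0.0021]
[0.0167 0.0367 0.0021]
[0.0174 0.0363 0.0021]
[0.0182 0.036  0.0022]
```

arm_command --deltas '[{"rx":0,"ry":0,"rz":0.0205,"dx":0.0089,"dy":0.0393,"dz":0.002,"fingers":0.0},{"rx":0,"ry":0,"rz":0.0205,"dx":0.0097,"dy":0.0391,"dz":0.002,"fingers":0.0},{"rx":0,"ry":0,"rz":0.0205,"dx":0.0105,"dy":0.0389,"dz":0.002,"fingers":0.0},{"rx":0,"ry":0,"rz":0.0205,"dx":0.0113,"dy":0.0387,"dz":0.002,"fingers":0.0},{"rx":0,"ry":0,"rz":0.0205,"dx":0.0121,"dy":0.0384,"dz":0.002,"fingers":0.0},{"rx":0,"ry":0,"rz":0.0205,"dx":0.0129,"dy":0.0382,"dz":0.002,"fingers":0.0},{"rx":0,"ry":0,"rz":0.0205,"dx":0.0136,"dy":0.0379,"dz":0.002,"fingers":0.0},{"rx":0,"ry":0,"rz":0.0205,"dx":0.0144,"dy":0.0376,"dz":0.002,"fingers":0.0},{"rx":0,"ry":0,"rz":0.0205,"dx":0.0152,"dy":0.0373,"dz":0.002,"fingers":0.0},{"rx":0,"ry":0,"rz":0.0205,"dx":0.0159,"dy":0.037,"dz":0.002,"fingers":0.0},{"rx":0,"ry":0,"rz":0.0205,"dx":0.0167,"dy":0.0367,"dz":0.002,"fingers":0.0},{"rx":0,"ry":0,"rz":0,"dx":0,"dy":0,"dz":0,"fingers":0.0}]'

```text
time_s: 9.5
position: [0.5142, 0.2043, 0.2585]
tool_rot: [[-0.981, 0.195, -0.001], [0.195, 0.981, 0.001], [0.001, 0.001, -1.0]]
ft_force: [0.4, -0.9, -1.2]
grip_width: 0.0072
gripper_force: 42.9
```

Run:
```python
from h import *
u=np.array([.2385,.971,0]);tip=np.array([.5271,.312,.199]);tx=np.array([-.971,.2385,0])
q=tip-.03*u+.0205*tx; q[2]=.205
o=env.observe();print(o["position"],o["tool_rot"],o["ft_force"],o["grip_width"])
p=shoot("w4","board board_hole peg_tip peg_root")
print(proj(p,tip),proj(p,[.5428,.3769,.185]))
plan(q,down(76.2),N=4)
```

```text
[0.5142 0.2043 0.2585] [[-0.9809  0.1946 -0.0011]
 [ 0.1946  0.9809  0.0012]
 [ 0.0013  0.001  -1.    ]] [ 0.393  -0.8754 -1.2352] 0.00718857672851873
w4 board [([322.2, 269.6], 0.8)]
w4 board_hole [([221.0, 133.2], 0.18)]
w4 peg_tip [([538.3, 246.0], 0.85)]
w4 peg_root [([36.9, 310.5], 0.18)]
[537.0575 244.644 ] [649.8644 241.2874]
n 4 w/n [-0.     -0.      0.0098] end [0.5    0.2878 0.205 ]
[0.0084 0.0208 0.0134]
[0.0086 0.0207 0.0134]
[0.0088 0.0206 0.0134]
[0.009  0.0206 0.0134]
```

View pics/w4.png

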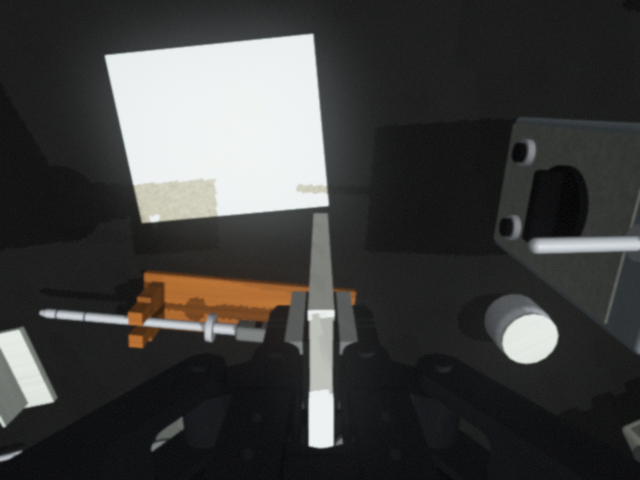

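The view shows the peg end at (530,245), which agrees with the prediction. The held board appears edge-on, with its near edge running from (321,313) at the top to (320,214) at the bottom, so I check for tilt in the grip.

Run:
```python
from h import *
p=pickle.load(open("pics/w4.pkl","rb"));P=np.array([.5142,.2043,.2585]);R=np.array([[-.9809,.1946,-.0011],[.1946,.9809,.0012],[.0013,.001,-1]])
for t in([.0147,0,-.025],[.0147,0,.095],[-.0553,0,-.025]):print(t,proj(p,P+R@t))
q=pickle.load(open("pics/w1.pkl","rb"));print(tri([(p,(530,245)),(q,(387,254.5))]))
u=np.array([.2385,.971,0]);tip=np.array([.5271,.312,.199]);tx=np.array([-.971,.2385,0])
a=tip-.03*u+.0203*tx;a[2]=.199+.005
b=tip+.036*u+.0203*tx;b[2]=.1913+.003
plan(a,down(76.2),N=4);plan(b,down(76.2),frm=(a,down(76.2)),N=6)
```

```text
[0.0147, 0, -0.025] [317.1329 311.8465]
[0.0147, 0, 0.095] [318.8746 214.5366]
[-0.0553, 0, -0.025] [317.7435 493.2101]
(array([0.528 , 0.3099, 0.1959]), [6.971493092628084e-05, 6.971493092636993e-05])
n 4 w/n [-0.     -0.      0.0098] end [0.5002 0.2877 0.204 ]
[0.0084 0.0208 0.0137]
[0.0086 0.0207 0.0137]
[0.0088 0.0206 0.0137]
[0.009  0.0206 0.0137]
n 6 w/n [0. 0. 0.] end [0.516  0.3518 0.1943]
d/n [0.     0.011  0.0016]
```

arm_command --deltas '[{"rx":0,"ry":0,"rz":0.0098,"dx":0.0084,"dy":0.0208,"dz":0.0137,"fingers":0.0},{"rx":0,"ry":0,"rz":0.0098,"dx":0.0086,"dy":0.0207,"dz":0.0137,"fingers":0.0},{"rx":0,"ry":0,"rz":0.0098,"dx":0.0088,"dy":0.0206,"dz":0.0137,"fingers":0.0},{"rx":0,"ry":0,"rz":0.0098,"dx":0.009,"dy":0.0206,"dz":0.0137,"fingers":0.0},{"rx":0,"ry":0,"rz":0,"dx":0,"dy":0,"dz":0,"fingers":0.0},{"rx":0,"ry":0,"rz":0,"dx":0,"dy":0,"dz":0,"fingers":0.0},{"rx":0,"ry":0,"rz":0,"dx":0,"dy":0,"dz":0,"fingers":0.0}]'

```text
time_s: 10.45
position: [0.5005, 0.2875, 0.2047]
tool_rot: [[-0.971, 0.238, 0.001], [0.238, 0.971, 0.0], [-0.001, 0.0, -1.0]]
ft_force: [-0.4, -0.9, -1.6]
grip_width: 0.0071
gripper_force: 42.9
```

Run:
```python
from h import *
o=env.observe();print(o["position"],o["tool_rot"],o["ft_force"],o["grip_width"])
p=env.get_image("wrist")
print([(np.round(d["location"],1),d["p"]) for q in("peg_tip","peg_root") for d in env.tip_of(q,p)[:1]],proj(p,[.5271,.312,.199]),proj(p,[.5428,.3769,.185]))
cv2.imwrite("pics/w5.png",p["color"])
plan([.516,.3518,.1943],down(76.2),N=6)
```

```text
[0.5005 0.2875 0.2047] [[-0.9711  0.2385  0.0011]
 [ 0.2385  0.9711  0.0001]
 [-0.001   0.0004 -1.    ]] [-0.3604 -0.907  -1.5851] 0.0071305781160419645
[(array([393.1, 355. ]), 0.62), (array([541.1, 336.7]), 0.82)] [394.4343 355.6351] [546.2078 336.6133]
n 6 w/n [0.0001 0.0001 0.    ] end [0.516  0.3518 0.1943]
d/n [-0.      0.011   0.0017]
```

arm_command --deltas '[{"rx":0,"ry":0,"rz":0,"dx":0,"dy":0.011,"dz":0.0015,"fingers":0.0},{"rx":0,"ry":0,"rz":0,"dx":0,"dy":0.011,"dz":0.0015,"fingers":0.0},{"rx":0,"ry":0,"rz":0,"dx":0,"dy":0.011,"dz":0.0015,"fingers":0.0},{"rx":0,"ry":0,"rz":0,"dx":0,"dy":0.007,"dz":0.001,"fingers":0.0},{"rx":0,"ry":0,"rz":0,"dx":0,"dy":0,"dz":0,"fingers":0.0}]'

```text
time_s: 11.1
position: [0.5092, 0.3286, 0.198]
tool_rot: [[-0.972, 0.236, -0.001], [0.236, 0.972, -0.0], [0.001, -0.0, -1.0]]
ft_force: [-0.5, -0.0, -1.1]
grip_width: 0.0075
gripper_force: 42.9
```

arm_command --deltas '[{"rx":0,"ry":0,"rz":0,"dx":0,"dy":0.01,"dz":0.002,"fingers":0.0},{"rx":0,"ry":0,"rz":0,"dx":0,"dy":0.01,"dz":0.002,"fingers":0.0},{"rx":0,"ry":0,"rz":0,"dx":0,"dy":0.005,"dz":0.001,"fingers":0.0},{"rx":0,"ry":0,"rz":0,"dx":0,"dy":0,"dz":0.002,"fingers":0.0},{"rx":0,"ry":0,"rz":0,"dx":0,"dy":0,"dz":0.001,"fingers":0.0},{"rx":0,"ry":0,"rz":0,"dx":0,"dy":0,"dz":0.001,"fingers":0.0},{"rx":0,"ry":0,"rz":0,"dx":0,"dy":0,"dz":0,"fingers":0.0}]'

```text
time_s: 11.8
position: [0.5152, 0.3514, 0.1895]
tool_rot: [[-0.971, 0.238, -0.0], [0.238, 0.971, -0.0], [0.0, -0.0, -1.0]]
ft_force: [-0.7, 1.2, -0.9]
grip_width: 0.0075
gripper_force: 43.0
```

Run:
```python
from h import *
o=env.observe();print(o["position"],o["ft_force"])
s=env.get_image("scene");c=s["color"][140:260,340:460];cv2.imwrite("pics/s5.png",cv2.resize(c,(600,600),interpolation=cv2.INTER_CUBIC))
```

```text
[0.5152 0.3514 0.1895] [-0.6779  1.1579 -0.9214]
```

View pics/s5.png

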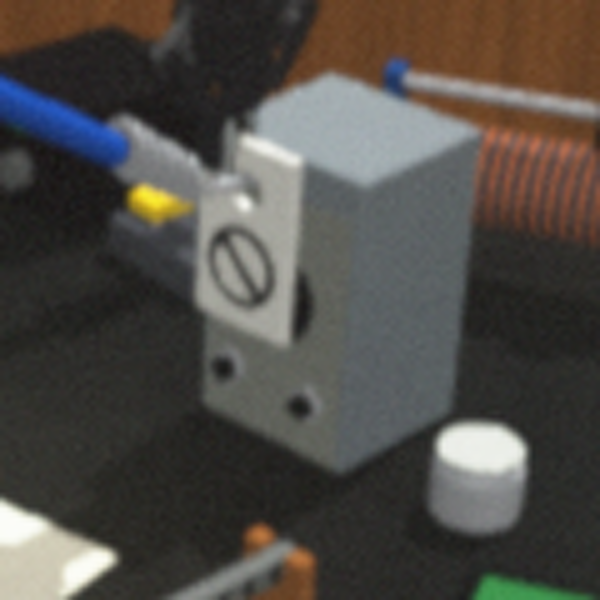

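The scene crop shows the peg passing through the board's hole, with the board upright in front of the switch box. I lower it to contact and release with a small opening.

arm_command --deltas '[{"rx":0,"ry":0,"rz":0,"dx":0,"dy":0,"dz":0.001,"fingers":0.0},{"rx":0,"ry":0,"rz":0,"dx":0,"dy":0,"dz":0.001,"fingers":0.0},{"rx":0,"ry":0,"rz":0,"dx":0,"dy":0,"dz":0.0,"fingers":0.0},{"rx":0,"ry":0,"rz":0,"dx":0,"dy":0,"dz":0,"fingers":0.018},{"rx":0,"ry":0,"rz":0,"dx":0,"dy":0,"dz":0,"fingers":0.018},{"rx":0,"ry":0,"rz":0,"dx":0,"dy":0,"dz":0,"fingers":0.018}]'

```text
time_s: 12.45
position: [0.5151, 0.3517, 0.1873]
tool_rot: [[-0.971, 0.237, -0.0], [0.237, 0.971, -0.0], [0.0, -0.0, -1.0]]
ft_force: [-0.2, 0.1, 1.2]
grip_width: 0.0179
gripper_force: 0.0
```

arm_command --deltas '[{"rx":0,"ry":0,"rz":0,"dx":0,"dy":0,"dz":-0.008,"fingers":0.018},{"rx":0,"ry":0,"rz":0,"dx":0,"dy":0,"dz":-0.012,"fingers":0.018},{"rx":0,"ry":0,"rz":0,"dx":0,"dy":0,"dz":-0.02,"fingers":0.018},{"rx":0,"ry":0,"rz":0,"dx":0,"dy":0,"dz":-0.03,"fingers":0.018},{"rx":0,"ry":0,"rz":0,"dx":0,"dy":0,"dz":-0.035,"fingers":0.018},{"rx":0,"ry":0,"rz":0,"dx":0,"dy":0,"dz":-0.035,"fingers":0.05}]'

```text
time_s: 13.05
position: [0.5149, 0.3517, 0.3302]
tool_rot: [[-0.971, 0.237, 0.001], [0.237, 0.971, 0.001], [-0.001, 0.001, -1.0]]
ft_force: [0.3, 0.0, 1.6]
grip_width: 0.0311
gripper_force: 0.0
```

Run:
```python
from h import *
o=env.observe();print(o["time_s"],o["position"],o["ft_force"],o["grip_width"])
s=env.get_image("scene");cv2.imwrite("pics/s6.png",s["color"])
print([(np.round(d["box"]),d["p"]) for d in env.look_for("board",s)],[(np.round(d["location"],1),d["p"]) for q in("board","board_hole") for d in env.tip_of(q,s)[:4]])
for X in([.535,.3475,.205],[.535,.3475,.095],[.535,.3475,.185]):print(proj(s,X))
# gauge plan: heading -106.9
a=np.radians(-106.9);gx=np.array([np.cos(a),np.sin(a),0]);print("gx",gx)
col=np.array([.6105,.0835,.05]);org=col-.071*gx;print("origin",org,"tip",col+.15*gx)
g=org+.025*gx;print("grasp",g)
plan([g[0],g[1],.16],down(-106.9+90+180-180),N=8)
```

```text
13.05 [0.5149 0.3517 0.3302] [0.282  0.03   1.5704] 0.03108873454210742
[(array([379., 166., 399., 210.]), 0.97), (array([359., 357., 390., 395.]), 0.91), (array([247., 324., 280., 417.]), 0.86)] [(array([372.2, 391.7]), 0.83), (array([268.8, 398.3]), 0.8), (array([385. , 203.2]), 0.63), (array([256.6, 358.3]), 0.83), (array([391.1, 179.9]), 0.58)]
[389.4152 170.9043]
[387.5861 203.8763]
[389.0713 177.1043]
gx [-0.2907 -0.9568  0.    ]
origin [0.6311 0.1514 0.05  ] tip [ 0.5669 -0.06    0.05  ]
grasp [0.6239 0.1275 0.05  ]
n 8 w/n [0.0003 0.     0.2033] end [0.6239 0.1275 0.16  ]
[-0.0198 -0.024   0.0211]
[-0.0243 -0.0195  0.0211]
[-0.0277 -0.0142  0.0211]
[-0.03   -0.0083  0.0211]
[-0.0311 -0.0021  0.0211]
[-0.0309  0.0042  0.0211]
[-0.0294  0.0104  0.0211]
[-0.0267  0.0161  0.0211]
```

The board is detected on the box at (379–399, 166–210), so it is hanging. Before grasping the gauge I take a wrist view from directly above the tube mouth.

arm_command --deltas '[{"rx":0,"ry":0,"rz":0,"dx":-0.0148,"dy":-0.042,"dz":0.003,"fingers":0.05},{"rx":0,"ry":0,"rz":0,"dx":-0.0148,"dy":-0.042,"dz":0.003,"fingers":0.05},{"rx":0,"ry":0,"rz":0,"dx":-0.0148,"dy":-0.042,"dz":0.003,"fingers":0.05},{"rx":0,"ry":0,"rz":0,"dx":-0.0148,"dy":-0.042,"dz":0.003,"fingers":0.05},{"rx":0,"ry":0,"rz":0,"dx":-0.0148,"dy":-0.042,"dz":0.003,"fingers":0.05},{"rx":0,"ry":0,"rz":0,"dx":-0.0148,"dy":-0.042,"dz":0.003,"fingers":0.05},{"rx":0,"ry":0,"rz":0,"dx":-0.0148,"dy":-0.042,"dz":0.003,"fingers":0.05},{"rx":0,"ry":0,"rz":0,"dx":-0.0148,"dy":-0.042,"dz":0.003,"fingers":0.05},{"rx":0,"ry":0,"rz":0,"dx":-0.0148,"dy":-0.042,"dz":0.003,"fingers":0.05},{"rx":0,"ry":0,"rz":0,"dx":-0.0148,"dy":-0.042,"dz":0.003,"fingers":0.05},{"rx":0,"ry":0,"rz":0,"dx":0,"dy":0,"dz":0,"fingers":0.05},{"rx":0,"ry":0,"rz":0,"dx":0,"dy":0,"dz":0,"fingers":0.05}]'

```text
time_s: 14.45
position: [0.5589, -0.0919, 0.2964]
tool_rot: [[-0.971, 0.239, -0.002], [0.239, 0.971, 0.001], [0.003, 0.001, -1.0]]
ft_force: [-0.7, 0.2, -0.5]
grip_width: 0.0501
gripper_force: 0.0
```

Run:
```python
from h import *
o=env.observe();print(o["time_s"],o["position"],o["q"])
p=shoot("w6","guide_tube gauge gauge_collar gauge_tip")
e=proj(p,[.4859,-.0737,.155]);print(e)
x,y=int(e[0]),int(e[1])-10
c=p["color"][max(0,y-60):y+60,x-100:x+60];print(x-100,max(0,y-60),c.shape)
c=cv2.resize(c,None,fx=3.5,fy=3.5,interpolation=cv2.INTER_CUBIC)
a=np.array(pickle.load(open("pics/w2.pkl","rb"))["color"])[130:210,260:380];a=cv2.resize(a,None,fx=3.5,fy=3.5,interpolation=cv2.INTER_CUBIC)
H=np.zeros((max(0,c.shape[0]),c.shape[1]+a.shape[1],3),np.uint8);H[:,:c.shape[1]]=c;m=min(a.shape[0],c.shape[0]);H[:m,c.shape[1]:]=a[:m];H=H[:,:800] if H.shape[1]<=800 else cv2.resize(H,None,fx=800/H.shape[1],fy=800/H.shape[1])
print(H.shape,c.shape);cv2.imwrite("pics/w6c.png",H)
```

```text
14.45 [ 0.5589 -0.0919  0.2964] [-21.3197  21.5297  64.082    0.0141  94.5365 -97.4941]
w6 guide_tube [([321.1, 101.7], 0.93)]
w6 gauge [([591.8, 203.9], 0.72), ([190.9, 117.4], 0.21)]
w6 gauge_collar [([519.9, 201.8], 0.67), ([367.0, 362.8], 0.59), ([245.2, 274.7], 0.56)]
w6 gauge_tip [([350.8, 192.2], 0.63)]
[319.3032 104.1127]
219 34 (120, 160, 3)
(343, 800, 3) (420, 560, 3)
```

Run:
```python
from h import *
p=pickle.load(open("pics/w6.pkl","rb"));g=cv2.cvtColor(p["color"],cv2.COLOR_BGR2GRAY)
for r in range(82,126,3): print(r,g[r,296:350:3])
# candidate: network tube pixel
for u in((321.1,101.7),):print(atz(p,u,.155))
q=pickle.load(open("pics/w2.pkl","rb"));g2=cv2.cvtColor(q["color"],cv2.COLOR_BGR2GRAY)
for r in range(153,192,3): print(r,g2[r,318:366:3])
print(tri([(p,(321.1,101.7)),(q,(343,171))]))
```

```text
82 [42 41 42 44 53 61 84 95 96 54 37 35 38 37 34 35 36 37]
85 [ 92  98 102 108 114 131 174 172 174 159  74  38  39  35  37  38  38  34]
88 [125 126 125 130 146 180 176 166 174 175 162  76  39  38  36  33  34  36]
91 [135 134 132 137 171 178 164 132 130 166 175 141  41  37  38  39  36  37]
94 [140 141 138 148 185 170 118  90  92 111 175 171  76  38  35  34  35  34]
97 [146 144 144 163 185 164 103 107 113 114 154 182 117  39  39  38  39  36]
100 [145 147 146 166 183 150 117 117 126 129 140 184 135  39  36  35  39  37]
103 [143 140 141 149 184 151 127 129 133 137 147 188 151  42  38  38  37  35]
106 [140 142 139 159 189 154 141 142 142 148 149 186 158  47  39  37  39  39]
109 [144 143 142 160 188 164 147 143 145 145 152 190 150  41  38  35  36  34]
112 [140 140 138 142 175 179 146 143 141 141 153 186 132  42  38  37  37  36]
115 [132 131 127 131 160 186 162 137 131 132 175 179 108  41  36  36  38  38]
118 [126 129 131 128 142 184 178 161 143 167 182 162  65  38  36  37  36  35]
121 [121 119 119 115 118 141 177 177 178 181 171 109  37  37  36  37  36  37]
124 [105 106 101 100 100  98 134
[... 334 characters left out ...]
]
165 [143 140 141 139 139 153 182 132 118 120 152 175  60  37  35  40]
168 [147 149 144 146 146 172 176 134 130 138 147 184  80  37  39  37]
171 [148 147 144 146 144 167 174 143 141 148 149 183  96  35  37  36]
174 [142 141 141 143 140 157 178 145 144 145 153 181  81  39  42  38]
177 [142 143 146 142 142 162 181 148 135 136 160 175  65  38  38  38]
180 [134 133 134 131 132 135 179 166 120 126 177 148  46  39  40  38]
183 [126 126 127 128 129 131 163 182 172 177 177  94  39  38  38  39]
186 [103 106 105 106 106 108 111 148 176 169 109  42  37  38  39  38]
189 [46 48 48 46 48 48 49 54 58 55 39 37 37 39 39 37]
(array([ 0.4848, -0.073 ,  0.1616]), [0.0007575489716800471, 0.0007575489716800681])
```

Run:
```python
from h import *
p=pickle.load(open("pics/w6.pkl","rb"));g=cv2.GaussianBlur(cv2.cvtColor(p["color"],cv2.COLOR_BGR2GRAY),(3,3),0).astype(float)
L=[]
for c in range(262,303,3):
    col=g[60:150,c];up=[r for r in range(5,44) if col[r]<70<=col[r+1]];lo=[r for r in range(44,89) if col[r]>=70>col[r+1]]
    if up and lo:
        a=60+up[-1]+(70-col[up[-1]])/(col[up[-1]+1]-col[up[-1]]);b=60+lo[0]+(col[lo[0]]-70)/(col[lo[0]]-col[lo[0]+1]);L.append((c,a,b,(a+b)/2))
L=np.array(L);print(L.round(1))
k=np.polyfit(L[:,0],L[:,3],1);print(k)
# axis heading: choose heading so that a 3D line from the mouth (40 deg) projects to the fit
m=atz(p,(320,104.2),.155);print("mouth",m)
for h in(76,78,80,82,84):
    a=np.radians(h);z=np.array([.766*np.cos(a),.766*np.sin(a),.643]);u=proj(p,m-.06*z);v=proj(p,m-.03*z);print(h,(u-v)[1]/(u-v)[0],u,v)
```

```text
[[262.   87.2 129.9 108.5]
 [265.   86.  131.5 108.8]
 [268.   87.1 133.  110.1]
 [271.   87.5 133.5 110.5]
 [274.   87.2 130.1 108.6]
 [277.   86.7 129.1 107.9]
 [280.   86.4 128.8 107.6]
 [283.   85.9 128.6 107.3]
 [286.   85.5 128.6 107.1]
 [289.   85.1 128.4 106.7]
 [292.   84.8 128.3 106.5]
 [295.   84.3 128.2 106.2]
 [298.   83.9 128.  106. ]
 [301.   83.5 127.8 105.6]]
[ -0.1048 137.178 ]
mouth [ 0.4861 -0.0733  0.155 ]
76 -4.2408806387387804e-05 [256.0795 104.2027] [286.0089 104.2014]
78 -0.036569594233466035 [256.2092 106.5328] [286.0542 105.4414]
80 -0.0731842173352049 [256.416  108.8533] [286.1407 106.678 ]
82 -0.1099764516268033 [256.6995 111.1616] [286.2684 107.9097]
84 -0.1470382093364774 [257.0589 113.4547] [286.4368 109.1351]
```

Run:
```python
from h import *
a,b,c=[pickle.load(open(f"pics/{n}.pkl","rb")) for n in("w1","w2","w6")]
print("tip",tri([(a,(69,328)),(b,(369,225.5)),(c,(350.8,192.2))]));print("col",tri([(a,(198,328.5)),(b,(513,227)),(c,(519.9,201.8))]))
print("meter corner",atz(a,(372,352),.045),"spool",atz(a,(190,402),.044))
plan([.6239,.1275,.16],down(-16.9),N=13)
```

```text
tip (array([ 0.5673, -0.0633,  0.0507]), [0.00016808879705188334, 0.0011880318297128147, 0.0011788172436655192])
col (array([0.6109, 0.0845, 0.0555]), [0.0021427679472562308, 0.0021079675168856906, 0.0017349936684629707])
meter corner [0.7029 0.2708 0.045 ] spool [0.7082 0.0318 0.044 ]
n 13 w/n [ 0.     -0.      0.1252] end [0.6239 0.1275 0.16  ]
[-0.0009  0.0174  0.0106]
[0.0013 0.0174 0.0106]
[0.0035 0.0171 0.0106]
[0.0056 0.0166 0.0106]
[0.0076 0.0157 0.0106]
[0.0095 0.0147 0.0106]
[0.0113 0.0134 0.0106]
[0.0128 0.0118 0.0106]
[0.0142 0.0101 0.0106]
[0.0154 0.0083 0.0106]
[0.0163 0.0063 0.0106]
[0.0169 0.0042 0.0106]
[0.0173 0.0021 0.0106]
```

arm_command --deltas '[{"rx":0,"ry":0,"rz":0.125,"dx":-0.0009,"dy":0.0174,"dz":0.0106,"fingers":0.04},{"rx":0,"ry":0,"rz":0.125,"dx":0.0013,"dy":0.0174,"dz":0.0106,"fingers":0.04},{"rx":0,"ry":0,"rz":0.125,"dx":0.0035,"dy":0.0171,"dz":0.0106,"fingers":0.04},{"rx":0,"ry":0,"rz":0.125,"dx":0.0056,"dy":0.0166,"dz":0.0106,"fingers":0.04},{"rx":0,"ry":0,"rz":0.125,"dx":0.0076,"dy":0.0157,"dz":0.0106,"fingers":0.04},{"rx":0,"ry":0,"rz":0.125,"dx":0.0095,"dy":0.0147,"dz":0.0106,"fingers":0.04},{"rx":0,"ry":0,"rz":0.125,"dx":0.0113,"dy":0.0134,"dz":0.0106,"fingers":0.04},{"rx":0,"ry":0,"rz":0.125,"dx":0.0128,"dy":0.0118,"dz":0.0106,"fingers":0.04},{"rx":0,"ry":0,"rz":0.125,"dx":0.0142,"dy":0.0101,"dz":0.0106,"fingers":0.04},{"rx":0,"ry":0,"rz":0.125,"dx":0.0154,"dy":0.0083,"dz":0.0106,"fingers":0.04},{"rx":0,"ry":0,"rz":0.125,"dx":0.0163,"dy":0.0063,"dz":0.0106,"fingers":0.04},{"rx":0,"ry":0,"rz":0.125,"dx":0.0169,"dy":0.0042,"dz":0.0106,"fingers":0.04}]'

```text
time_s: 15.9
position: [0.6188, 0.1112, 0.1701]
tool_rot: [[0.172, 0.985, 0.0], [0.985, -0.172, 0.0], [0.0, 0.0, -1.0]]
ft_force: [-0.2, -0.0, -1.0]
grip_width: 0.04
gripper_force: 0.0
```

arm_command --deltas '[{"rx":0,"ry":0,"rz":0.125,"dx":0.0173,"dy":0.0021,"dz":0.0106,"fingers":0.04},{"rx":0,"ry":0,"rz":0,"dx":0,"dy":0,"dz":0,"fingers":0.04},{"rx":0,"ry":0,"rz":0,"dx":0,"dy":0,"dz":0,"fingers":0.04}]'

```text
time_s: 16.2
position: [0.6237, 0.1267, 0.1599]
tool_rot: [[0.286, 0.958, -0.0], [0.958, -0.286, -0.0], [-0.0, 0.0, -1.0]]
ft_force: [-0.1, 0.0, -0.4]
grip_width: 0.0398
gripper_force: 0.0
```

Run:
```python
from h import *
o=env.observe();print(o["time_s"],o["position"],o["tool_rot"],o["q"],o["ft_force"])
p=shoot("w7","gauge gauge_collar gauge_tip rest")
gx=np.array([np.cos(np.radians(-106.7)),np.sin(np.radians(-106.7)),0]);C=np.array([.6106,.083,.05])
for t in(0,-.026,-.071,-.126):print(t,proj(p,C+t*gx),proj(p,C+t*gx+[0,0,.009]))
g=cv2.cvtColor(p["color"],cv2.COLOR_BGR2GRAY)
for r in range(150,330,12): print(r,g[r,260:384:4])
g=C-.046*gx;plan([g[0],g[1],.05],down(-16.7),pinch=True)
```

```text
16.2 [0.6237 0.1267 0.1599] [[ 0.2856  0.9583 -0.    ]
 [ 0.9583 -0.2856 -0.0003]
 [-0.0003  0.     -1.    ]] [ 0.8514 33.5614 66.0745 -0.0156 80.3662 17.4496] [-0.0836  0.0271 -0.3753]
w7 gauge [([325.7, 198.1], 0.92), ([322.2, 234.2], 0.44)]
w7 gauge_collar [([321.0, 303.3], 0.55), ([527.7, 54.8], 0.21)]
w7 gauge_tip []
w7 rest [([323.1, 235.6], 0.62)]
0 [322.2338 300.0335] [322.2848 306.3273]
-0.026 [322.3282 262.0985] [322.3839 267.3201]
-0.071 [322.5048 191.1614] [322.5696 194.1888]
-0.126 [322.7468  93.987 ] [322.825   93.6069]
150 [ 33  36  37  38  40  86 115 117 118 102  85  90  93  87 123 133 130 129
 123  85  83  89  86  86  82  84 122  68  39  36  38]
162 [ 36  35  38  36  37  81 114 115 119 125  92  90  91  90 124 131 132 131
 124  83  89 106  87  86  82  84 122  64  38  38  36]
174 [ 36  39  37  36  41  68 115 116 120 124 127 130 129  97 123 131 132 132
 121  78  91 113 128 124 112 121 120  49  39  38  36]
186 [ 38  38  36  37  39  61 115 115 120 124 125 130 135 110 122 132 131 129
 121  80  89 120 128 119 121 124 119  48  40  36  39]
198 [ 38  38  36  37  40  57 115 116
[... 843 characters left out ...]
 116 121 120 118  68  43  44  41  41]
282 [ 41  42  41  42  42  41 116 129 130 128 130 125 124 129 137 200 204 175
  96  95 121 120 114 122 122 116  56  44  42  38  40]
294 [ 39  38  43  42  42  41 109 132 128 124 128 116 118 116 136 199 204 173
 119 121 121 118 117 117 122 117  48  43  42  38  30]
306 [ 30  30  44  39  40  42 100 127 126 126 127 127 158 182 204 209 206 201
 186 162 114  85 113 118 124 116  49  43  42  34  29]
318 [ 29  29  40  37  39  37  94 127 128 124 126 125 121 124 124 190 201 146
  91  91 110 119 114 119 122 110  44  40  40  34  28]
n 3 w/n [ 0.0003 -0.0001 -0.0006] end [0.6238 0.1271 0.0313]
[ 0.0004 -0.0002  0.043 ]
[ 0.0004 -0.0002  0.043 ]
[ 0.0004 -0.0002  0.043 ]
```

arm_command --deltas '[{"rx":0,"ry":0,"rz":0,"dx":0.0004,"dy":0.0005,"dz":0.043,"fingers":0.04},{"rx":0,"ry":0,"rz":0,"dx":0,"dy":0,"dz":0.043,"fingers":0.04},{"rx":0,"ry":0,"rz":0,"dx":0,"dy":0,"dz":0.041,"fingers":0.04},{"rx":0,"ry":0,"rz":0,"dx":0,"dy":0,"dz":0,"fingers":0.0},{"rx":0,"ry":0,"rz":0,"dx":0,"dy":0,"dz":0,"fingers":0.0},{"rx":0,"ry":0,"rz":0,"dx":0,"dy":0,"dz":0,"fingers":0.0},{"rx":0,"ry":0,"rz":0,"dx":0,"dy":0,"dz":0,"fingers":0.0},{"rx":0,"ry":0,"rz":0,"dx":0,"dy":0,"dz":0,"fingers":0.0}]' --squeeze 60

```text
time_s: 17.25
position: [0.6251, 0.1265, 0.0342]
tool_rot: [[0.289, 0.957, 0.002], [0.957, -0.289, 0.0], [0.001, 0.002, -1.0]]
ft_force: [-0.1, 0.2, -2.4]
grip_width: 0.0128
gripper_force: 62.2
```

arm_command --deltas '[{"rx":0,"ry":0,"rz":0,"dx":0,"dy":0,"dz":-0.02,"fingers":0.0},{"rx":0,"ry":0,"rz":0,"dx":0,"dy":0,"dz":-0.035,"fingers":0.0},{"rx":0,"ry":0,"rz":0,"dx":0,"dy":0,"dz":-0.045,"fingers":0.0},{"rx":0,"ry":0,"rz":0,"dx":0,"dy":0,"dz":-0.045,"fingers":0.0},{"rx":0,"ry":0,"rz":0,"dx":0,"dy":0,"dz":-0.045,"fingers":0.0},{"rx":0,"ry":0,"rz":0,"dx":0,"dy":0,"dz":-0.03,"fingers":0.0},{"rx":0,"ry":0,"rz":0,"dx":0,"dy":0,"dz":0,"fingers":0.0},{"rx":0,"ry":0,"rz":0,"dx":0,"dy":0,"dz":0,"fingers":0.0}]'

```text
time_s: 18.05
position: [0.6243, 0.1265, 0.253]
tool_rot: [[0.289, 0.957, 0.001], [0.957, -0.289, 0.0], [0.0, 0.001, -1.0]]
ft_force: [-0.2, -0.4, -2.4]
grip_width: 0.0128
gripper_force: 62.4
```

```bash
cat >> h.py <<'E'
M=np.array([.4859,-.0733,.155]);TZ=np.array([.766*np.cos(np.radians(81)),.766*np.sin(np.radians(81)),.6428])
def tube(s,col=(-.046,0,-.0158)):   # TCP pose with the collar s above the mouth
    y=np.array([np.cos(np.radians(-9)),np.sin(np.radians(-9)),0]);R=np.column_stack([TZ,y,np.cross(TZ,y)]);R=Ro.from_matrix(R).as_matrix();return M+s*TZ-R@np.array(col),R
E
python3 - <<'E'
from h import *
o=env.observe();print(o["time_s"],o["position"],o["tool_rot"],o["ft_force"],o["wrist_torque"],o["grip_width"])
P=np.array(o["position"]);R=np.array(o["tool_rot"])
for n in("scene","top"):
    p=env.get_image(n)
    for q,t in(("gauge_tip",[-.196,0,-.0158]),("gauge_collar",[-.046,0,-.0158])):print(n,q,[(np.round(d["location"],1),round(d["p"],2)) for d in env.tip_of(q,p)[:2]],proj(p,P+R@t))
t,R=tube(.2);plan(t,R,N=8)
E
```

```text
18.05 [0.6243 0.1265 0.253 ] [[ 0.2894  0.9572  0.0007]
 [ 0.9572 -0.2894  0.0001]
 [ 0.0003  0.0006 -1.    ]] [-0.1704 -0.4032 -2.381 ] [ 0.0796  0.0604 -0.067 ] 0.012835036057062887
scene gauge_tip [(array([314.8, 215. ]), 0.71)] [315.7669 215.0615]
scene gauge_collar [(array([364.8, 196.1]), 0.62)] [365.5669 194.4123]
top gauge_tip [(array([382.1, 215.7]), 0.74), (array([302.8, 277.8]), 0.37)] [384.2356 215.6025]
top gauge_collar [(array([320.9, 202. ]), 0.7)] [318.1698 197.4057]
n 8 w/n [ 0.0057  0.0872 -0.0165] end [0.517  0.1228 0.301 ]
[-0.0043 -0.0127 -0.0061]
[-0.0036 -0.0128 -0.0064]
[-0.0028 -0.0129 -0.0066]
[-0.002  -0.013  -0.0068]
[-0.0012 -0.0131 -0.0068]
[-0.0004 -0.0131 -0.0068]
[ 0.0004 -0.0132 -0.0067]
[ 0.0012 -0.0132 -0.0066]
```

arm_command --deltas '[{"rx":0.0057,"ry":0.0872,"rz":-0.0165,"dx":-0.0043,"dy":-0.0127,"dz":-0.0061,"fingers":0.0},{"rx":0.0057,"ry":0.0872,"rz":-0.0165,"dx":-0.0036,"dy":-0.0128,"dz":-0.0064,"fingers":0.0},{"rx":0.0057,"ry":0.0872,"rz":-0.0165,"dx":-0.0028,"dy":-0.0129,"dz":-0.0066,"fingers":0.0},{"rx":0.0057,"ry":0.0872,"rz":-0.0165,"dx":-0.002,"dy":-0.013,"dz":-0.0068,"fingers":0.0},{"rx":0.0057,"ry":0.0872,"rz":-0.0165,"dx":-0.0012,"dy":-0.0131,"dz":-0.0068,"fingers":0.0},{"rx":0.0057,"ry":0.0872,"rz":-0.0165,"dx":-0.0004,"dy":-0.0131,"dz":-0.0068,"fingers":0.0},{"rx":0.0057,"ry":0.0872,"rz":-0.0165,"dx":0.0004,"dy":-0.0132,"dz":-0.0067,"fingers":0.0},{"rx":0.0057,"ry":0.0872,"rz":-0.0165,"dx":0.0012,"dy":-0.0132,"dz":-0.0066,"fingers":0.0},{"rx":0,"ry":0,"rz":0,"dx":0,"dy":0,"dz":0,"fingers":0.0},{"rx":0,"ry":0,"rz":0,"dx":0,"dy":0,"dz":0,"fingers":0.0},{"rx":0,"ry":0,"rz":0,"dx":0,"dy":0,"dz":0,"fingers":0.0}]'

```text
time_s: 19.45
position: [0.5175, 0.1229, 0.3016]
tool_rot: [[0.118, 0.988, 0.102], [0.758, -0.156, 0.634], [0.642, 0.002, -0.767]]
ft_force: [0.0, 0.5, -1.5]
grip_width: 0.0127
gripper_force: 62.3
```

Run:
```python
from h import *
o=env.observe();print(o["time_s"],o["position"],o["tool_rot"],o["q"],o["ft_force"],o["wrist_torque"])
P=np.array(o["position"]);R=np.array(o["tool_rot"]);im=[]
for n in("scene","top"):
    p=env.get_image(n)
    for q,t in(("gauge_tip",[-.196,0,-.0158]),("gauge_collar",[-.046,0,-.0158])):print(n,q,[(np.round(d["location"],1),round(d["p"],2)) for d in env.tip_of(q,p)[:2]],proj(p,P+R@t))
    print(n,"tube",[(np.round(d["location"],1),round(d["p"],2)) for d in env.tip_of("guide_tube",p)[:2]],proj(p,M))
    x,y=proj(p,M).astype(int);im.append(cv2.resize(p["color"][y-40:y+40,x-40:x+40],(400,400),interpolation=cv2.INTER_CUBIC))
cv2.imwrite("pics/t8.png",np.hstack(im))
plan(*tube(.145),N=3)
```

```text
19.45 [0.5175 0.1229 0.3016] [[ 0.118   0.9878  0.102 ]
 [ 0.7577 -0.156   0.6337]
 [ 0.6419  0.0025 -0.7668]] [-18.4837  15.6056  81.9651  39.2977  90.1269 -12.2226] [ 0.0365  0.5449 -1.4831] [-0.3977  0.1046 -0.0068]
scene gauge_tip [(array([297.6, 228.3]), 0.77), (array([344.6, 155.2]), 0.73)] [298.0455 230.6897]
scene gauge_collar [(array([331.6, 182.7]), 0.76)] [329.7866 179.2112]
scene tube [(array([288.7, 249.2]), 0.6)] [287.0404 248.3043]
top gauge_tip [(array([423.9, 204.1]), 0.62)] [371.1114 254.2014]
top gauge_collar [(array([321.6, 245.1]), 0.61)] [320.5506 241.7049]
top tube [] [386.0752 258.3608]
n 3 w/n [ 0.0004 -0.0001  0.0006] end [0.5104 0.0812 0.2657]
[-0.0185 -0.0001  0.0002]
[-0.0185 -0.      0.0002]
[-0.0185 -0.      0.0002]
```

View pics/t8.png

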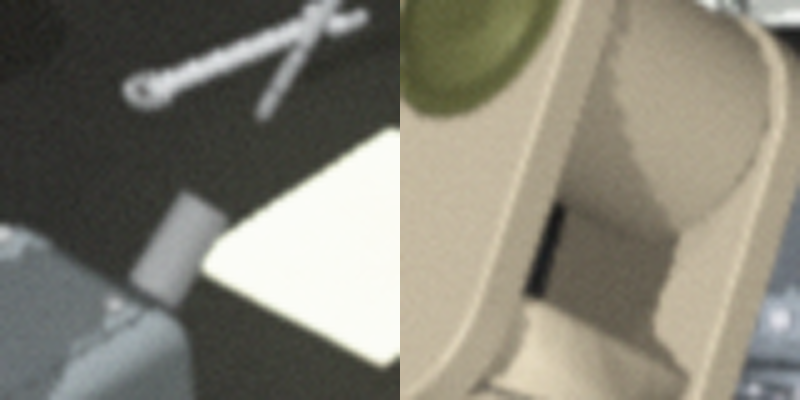

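The scene half shows the rod tip at about px (299,232), in line with the tube, whose mouth is at about (288,250). The top camera is blocked by the arm. I proceed gently.

arm_command --deltas '[{"rx":0,"ry":0,"rz":0,"dx":-0.0185,"dy":0,"dz":0.0002,"fingers":0.0},{"rx":0,"ry":0,"rz":0,"dx":-0.015,"dy":0,"dz":0.0002,"fingers":0.0},{"rx":0,"ry":0,"rz":0,"dx":-0.01,"dy":0,"dz":0.0002,"fingers":0.0},{"rx":0,"ry":0,"rz":0,"dx":-0.006,"dy":0,"dz":0,"fingers":0.0},{"rx":0,"ry":0,"rz":0,"dx":-0.006,"dy":0,"dz":0,"fingers":0.0},{"rx":0,"ry":0,"rz":0,"dx":-0.006,"dy":0,"dz":0,"fingers":0.0},{"rx":0,"ry":0,"rz":0,"dx":0,"dy":0,"dz":0,"fingers":0.0}]'

```text
time_s: 20.55
position: [0.5098, 0.0762, 0.2614]
tool_rot: [[0.119, 0.988, 0.102], [0.757, -0.157, 0.635], [0.643, 0.002, -0.766]]
ft_force: [-0.5, -1.4, -1.6]
grip_width: 0.0129
gripper_force: 62.3
```

```bash
cat > st.py <<'E'
from h import *
o=env.observe();P=np.array(o["position"]);R=np.array(o["tool_rot"]);c=P+R@[-.046,0,-.0158]-M
s=c@TZ;t,Rt=tube(s)
print(o["time_s"],"s",s,"off tool",R.T@(P-t),"rot",Ro.from_matrix(R.T@Rt).as_rotvec(),"Ftool",R.T@np.array(o["ft_force"]),"T",np.array(R.T@o["wrist_torque"]),o["grip_width"])
E
python3 st.py
```

```text
20.55 s 0.13835353238181594 off tool [0.     0.0002 0.    ] rot [ 0.0015 -0.0004  0.001 ] Ftool [-2.1104 -0.2992  0.2837] T [ 0.0182 -0.4396  0.0083] 0.012862953712973536
```

arm_command --deltas '[{"rx":0,"ry":0,"rz":0,"dx":-0.008,"dy":0,"dz":0,"fingers":0.0},{"rx":0,"ry":0,"rz":0,"dx":-0.008,"dy":0,"dz":0,"fingers":0.0},{"rx":0,"ry":0,"rz":0,"dx":-0.008,"dy":0,"dz":0,"fingers":0.0},{"rx":0,"ry":0,"rz":0,"dx":-0.008,"dy":0,"dz":0,"fingers":0.0},{"rx":0,"ry":0,"rz":0,"dx":-0.008,"dy":0,"dz":0,"fingers":0.0},{"rx":0,"ry":0,"rz":0,"dx":0,"dy":0,"dz":0,"fingers":0.0}]'

```text
time_s: 21.15
position: [0.505, 0.0455, 0.2353]
tool_rot: [[0.12, 0.988, 0.102], [0.756, -0.157, 0.635], [0.643, 0.001, -0.766]]
ft_force: [0.3, 0.3, -1.9]
grip_width: 0.0132
gripper_force: 62.3
```

```bash
python3 st.py
python3 - <<'E'
from h import *
p=env.get_image("scene");print([(q,np.round(d["location"],1),round(d["p"],2)) for q in("gauge_tip","gauge_collar","guide_tube") for d in env.tip_of(q,p)[:2]],proj(p,M+.098*TZ),proj(p,M-.052*TZ))
E
```

```text
21.15 s 0.09775317553633674 off tool [0.     0.0002 0.0001] rot [ 0.0013 -0.0006  0.    ] Ftool [-0.9454  0.2324  1.7199] T [ 0.023  -0.3915 -0.0135] 0.013228653184434884
[('gauge_collar', array([307.6, 216.5]), 0.6), ('guide_tube', array([288.6, 252.2]), 0.71)] [308.0967 214.2103] [275.7065 266.6558]
```

arm_command --deltas '[{"rx":0,"ry":0,"rz":0,"dx":-0.008,"dy":0,"dz":0,"fingers":0.0},{"rx":0,"ry":0,"rz":0,"dx":-0.008,"dy":0,"dz":0,"fingers":0.0},{"rx":0,"ry":0,"rz":0,"dx":-0.008,"dy":0,"dz":0,"fingers":0.0},{"rx":0,"ry":0,"rz":0,"dx":-0.008,"dy":0,"dz":0,"fingers":0.0},{"rx":0,"ry":0,"rz":0,"dx":-0.008,"dy":0,"dz":0,"fingers":0.0},{"rx":0,"ry":0,"rz":0,"dx":0,"dy":0,"dz":0,"fingers":0.0}]'

```text
time_s: 21.95
position: [0.5002, 0.0152, 0.2095]
tool_rot: [[0.12, 0.988, 0.102], [0.756, -0.157, 0.635], [0.643, 0.001, -0.766]]
ft_force: [-0.0, 0.2, -0.3]
grip_width: 0.0125
gripper_force: 62.3
```

```bash
python3 st.py
```

```text
21.95 s 0.057693682402246226 off tool [0.     0.0003 0.0001] rot [ 0.0013 -0.0007 -0.    ] Ftool [-0.0212 -0.0488  0.3163] T [-0.0073 -0.4331 -0.0342] 0.012495733794366541
```

arm_command --deltas '[{"rx":0,"ry":0,"rz":0,"dx":-0.007,"dy":0,"dz":0,"fingers":0.0},{"rx":0,"ry":0,"rz":0,"dx":-0.007,"dy":0,"dz":0,"fingers":0.0},{"rx":0,"ry":0,"rz":0,"dx":-0.007,"dy":0,"dz":0,"fingers":0.0},{"rx":0,"ry":0,"rz":0,"dx":-0.007,"dy":0,"dz":0,"fingers":0.0},{"rx":0,"ry":0,"rz":0,"dx":-0.007,"dy":0,"dz":0,"fingers":0.0},{"rx":0,"ry":0,"rz":0,"dx":-0.007,"dy":0,"dz":0,"fingers":0.0},{"rx":0,"ry":0,"rz":0,"dx":-0.005,"dy":0,"dz":0,"fingers":0.0},{"rx":0,"ry":0,"rz":0,"dx":0,"dy":0,"dz":0,"fingers":0.0}]'

```text
time_s: 22.75
position: [0.4947, -0.0201, 0.1796]
tool_rot: [[0.119, 0.988, 0.102], [0.756, -0.157, 0.635], [0.643, 0.002, -0.766]]
ft_force: [0.6, 1.0, -2.0]
grip_width: 0.0124
gripper_force: 62.3
```

```bash
python3 st.py
```

```text
22.75 s 0.011162682202632782 off tool [0.     0.0004 0.    ] rot [ 0.0016 -0.0006  0.0007] Ftool [-0.4062  0.4246  2.2074] T [-0.0253 -0.4333 -0.0514] 0.012387737718366069
```

arm_command --deltas '[{"rx":0,"ry":0,"rz":0,"dx":-0.002,"dy":0,"dz":0,"fingers":0.0},{"rx":0,"ry":0,"rz":0,"dx":-0.002,"dy":0,"dz":0,"fingers":0.0},{"rx":0,"ry":0,"rz":0,"dx":-0.002,"dy":0,"dz":0,"fingers":0.0},{"rx":0,"ry":0,"rz":0,"dx":-0.002,"dy":0,"dz":0,"fingers":0.0},{"rx":0,"ry":0,"rz":0,"dx":0,"dy":0,"dz":0,"fingers":0.0}]'

```text
time_s: 23.25
position: [0.4938, -0.0257, 0.1748]
tool_rot: [[0.118, 0.988, 0.102], [0.757, -0.156, 0.635], [0.643, 0.002, -0.766]]
ft_force: [0.5, -0.0, -0.7]
grip_width: 0.0128
gripper_force: 62.3
```

```bash
python3 st.py
```

```text
23.25 s 0.003632144045537971 off tool [0.     0.0004 0.    ] rot [ 0.0015 -0.0004  0.0014] Ftool [-0.4077  0.5066  0.608 ] T [ 0.0123 -0.42    0.0716] 0.012847611652938979
```

arm_command --deltas '[{"rx":0,"ry":0,"rz":0,"dx":-0.001,"dy":0,"dz":0,"fingers":0.0},{"rx":0,"ry":0,"rz":0,"dx":-0.001,"dy":0,"dz":0,"fingers":0.0},{"rx":0,"ry":0,"rz":0,"dx":-0.001,"dy":0,"dz":0,"fingers":0.0},{"rx":0,"ry":0,"rz":0,"dx":0,"dy":0,"dz":0,"fingers":0.0}]'

```text
time_s: 23.65
position: [0.4935, -0.0274, 0.1733]
tool_rot: [[0.118, 0.988, 0.102], [0.756, -0.156, 0.636], [0.644, 0.003, -0.765]]
ft_force: [0.9, 4.0, 2.8]
grip_width: 0.0129
gripper_force: 62.4
```

```bash
python3 st.py
```

```text
23.65 s 0.0013722433157108327 off tool [0.     0.0004 0.    ] rot [ 0.0016 -0.0017  0.002 ] Ftool [4.9416 0.3058 0.4677] T [0.0177 0.4175 0.0007] 0.012895571224299122
```

arm_command --deltas '[{"rx":0,"ry":0,"rz":0,"dx":-0.0008,"dy":0,"dz":0,"fingers":0.0},{"rx":0,"ry":0,"rz":0,"dx":0,"dy":0,"dz":0,"fingers":0.0},{"rx":0,"ry":0,"rz":0,"dx":0,"dy":0,"dz":0,"fingers":0.0}]'

```text
time_s: 23.95
position: [0.4935, -0.0274, 0.1734]
tool_rot: [[0.117, 0.988, 0.103], [0.755, -0.155, 0.637], [0.645, 0.003, -0.764]]
ft_force: [1.1, 8.0, 6.3]
grip_width: 0.013
gripper_force: 62.5
```

```bash
python3 st.py
python3 - <<'E'
from h import *
p=env.get_image("scene");print([(q,np.round(d["location"],1),round(d["p"],2)) for q in("gauge_tip","gauge_collar","guide_tube") for d in env.tip_of(q,p)[:2]],proj(p,M))
E
```

```text
23.95 s 0.001354975414239917 off tool [0.     0.0004 0.    ] rot [ 0.0017 -0.0029  0.0027] Ftool [10.1969 -0.1795  0.4157] T [-0.0491  1.1515 -0.0063] 0.012955737775866175
[('gauge_tip', array([329.9, 402.1]), 0.22), ('gauge_tip', array([386.2, 353. ]), 0.21), ('gauge_collar', array([291.3, 248.9]), 0.49), ('guide_tube', array([286.7, 251. ]), 0.74), ('guide_tube', array([389. , 350.7]), 0.73)] [287.0404 248.3043]
```

The collar is seated: position stopped while the axial force rose to 10 N, and the collar was detected at the mouth. Drawing out.

arm_command --deltas '[{"rx":0,"ry":0,"rz":0,"dx":0.004,"dy":0,"dz":0,"fingers":0.0},{"rx":0,"ry":0,"rz":0,"dx":0.01,"dy":0,"dz":0,"fingers":0.0},{"rx":0,"ry":0,"rz":0,"dx":0.018,"dy":0,"dz":0,"fingers":0.0},{"rx":0,"ry":0,"rz":0,"dx":0.022,"dy":0,"dz":0,"fingers":0.0},{"rx":0,"ry":0,"rz":0,"dx":0.022,"dy":0,"dz":0,"fingers":0.0},{"rx":0,"ry":0,"rz":0,"dx":0.022,"dy":0,"dz":0,"fingers":0.0},{"rx":0,"ry":0,"rz":0,"dx":0.022,"dy":0,"dz":0,"fingers":0.0},{"rx":0,"ry":0,"rz":0,"dx":0.022,"dy":0,"dz":0,"fingers":0.0},{"rx":0,"ry":0,"rz":0,"dx":0.022,"dy":0,"dz":0,"fingers":0.0},{"rx":0,"ry":0,"rz":0,"dx":0.022,"dy":0,"dz":0,"fingers":0.0},{"rx":0,"ry":0,"rz":0,"dx":0.022,"dy":0,"dz":0,"fingers":0.0},{"rx":0,"ry":0,"rz":0,"dx":0,"dy":0,"dz":0,"fingers":0.0}]'

```text
time_s: 25.35
position: [0.5179, 0.1305, 0.3081]
tool_rot: [[0.114, 0.988, 0.103], [0.758, -0.154, 0.634], [0.643, 0.006, -0.766]]
ft_force: [-0.1, 0.3, -1.3]
grip_width: 0.013
gripper_force: 62.3
```

```bash
python3 st.py
python3 - <<'E'
from h import *
p=env.get_image("scene");print([(q,np.round(d["location"],1),round(d["p"],2)) for q in("gauge_tip","gauge_collar") for d in env.tip_of(q,p)[:2]],proj(p,M+.058*TZ),proj(p,M+.208*TZ))
R=down(5);plan(np.array([.445,.09,.22])-R@[-.196,0,-.0158],R,N=10)
E
```

```text
25.35 s 0.21043281180188791 off tool [ 0.     -0.0003 -0.0005] rot [0.003  0.0001 0.0057] Ftool [-0.6518 -0.167   1.1622] T [ 0.0292 -0.4375 -0.0277] 0.012994603500188483
[('gauge_tip', array([301.1, 226.4]), 0.76), ('gauge_collar', array([331.2, 177. ]), 0.85), ('gauge_collar', array([372.5, 275.5]), 0.56)] [299.5497 228.0495] [331.2703 176.6881]
n 10 w/n [ 0.0086 -0.0694 -0.0234] end [0.4279 0.2853 0.2042]
[ 0.0043 -0.0113  0.0168]
[ 0.0057 -0.0111  0.0166]
[ 0.0071 -0.0108  0.0162]
[ 0.0084 -0.0105  0.0158]
[ 0.0098 -0.0101  0.0152]
[ 0.011  -0.0097  0.0146]
[ 0.0122 -0.0093  0.0139]
[ 0.0134 -0.0089  0.013 ]
[ 0.0145 -0.0085  0.0121]
[ 0.0155 -0.008   0.0112]
```

arm_command --deltas '[{"rx":0.0086,"ry":-0.0694,"rz":-0.0234,"dx":0.0043,"dy":-0.0113,"dz":0.0168,"fingers":0.0},{"rx":0.0086,"ry":-0.0694,"rz":-0.0234,"dx":0.0057,"dy":-0.0111,"dz":0.0166,"fingers":0.0},{"rx":0.0086,"ry":-0.0694,"rz":-0.0234,"dx":0.0071,"dy":-0.0108,"dz":0.0162,"fingers":0.0},{"rx":0.0086,"ry":-0.0694,"rz":-0.0234,"dx":0.0084,"dy":-0.0105,"dz":0.0158,"fingers":0.0},{"rx":0.0086,"ry":-0.0694,"rz":-0.0234,"dx":0.0098,"dy":-0.0101,"dz":0.0152,"fingers":0.0},{"rx":0.0086,"ry":-0.0694,"rz":-0.0234,"dx":0.011,"dy":-0.0097,"dz":0.0146,"fingers":0.0},{"rx":0.0086,"ry":-0.0694,"rz":-0.0234,"dx":0.0122,"dy":-0.0093,"dz":0.0139,"fingers":0.0},{"rx":0.0086,"ry":-0.0694,"rz":-0.0234,"dx":0.0134,"dy":-0.0089,"dz":0.013,"fingers":0.0},{"rx":0.0086,"ry":-0.0694,"rz":-0.0234,"dx":0.0145,"dy":-0.0085,"dz":0.0121,"fingers":0.0},{"rx":0.0086,"ry":-0.0694,"rz":-0.0234,"dx":0.0155,"dy":-0.008,"dz":0.0112,"fingers":0.0},{"rx":0,"ry":0,"rz":0,"dx":0,"dy":0,"dz":0,"fingers":0.0},{"rx":0,"ry":0,"rz":0,"dx":0,"dy":0,"dz":0,"fingers":0.0}]'

```text
time_s: 26.7
position: [0.4283, 0.2855, 0.204]
tool_rot: [[-0.088, 0.996, -0.0], [0.996, 0.088, 0.001], [0.001, -0.0, -1.0]]
ft_force: [0.5, -0.6, -0.6]
grip_width: 0.013
gripper_force: 62.3
```

Run:
```python
from h import *
o=env.observe();print(o["time_s"],o["position"],o["tool_rot"],o["ft_force"],o["qvel"],o["grip_width"])
P=np.array(o["position"]);R=np.array(o["tool_rot"]);pr={}
for n in("scene","top"):
    p=env.get_image(n)
    for q,t in(("gauge_tip",[-.196,0,-.0158]),("gauge_collar",[-.046,0,-.0158])):
        d=env.tip_of(q,p);pr[n,q]=(p,d[0]["location"]) if d else None
        print(n,q,[(np.round(x["location"],1),round(x["p"],2)) for x in d[:2]],proj(p,P+R@t))
    print(n,"board",[(np.round(d["box"]),round(d["p"],2)) for d in env.look_for("board",p)],"pad",[(np.round(d["box"]),round(d["p"],2)) for d in env.look_for("pad",p)[:1]])
    cv2.imwrite(f"pics/f_{n}.png",p["color"])
for q in("gauge_tip","gauge_collar"):
    L=[pr[n,q] for n in("scene","top") if pr[n,q]]
    if len(L)==2:print(q,tri(L))
```

```text
26.7 [0.4283 0.2855 0.204 ] [[-0.0877  0.9961 -0.0001]
 [ 0.9961  0.0877  0.0007]
 [ 0.0007 -0.     -1.    ]] [ 0.4673 -0.5643 -0.6281] [-1.5912 -1.0118 -0.4814  0.1403 -0.0555 -0.0731] 0.01300524044397972
scene gauge_tip [] [312.4131 193.6734]
scene gauge_collar [(array([342.6, 173.3]), 0.76), (array([330.1, 399.4]), 0.25)] [339.6161 171.6413]
scene board [(array([360., 358., 389., 394.]), 0.94), (array([377., 165., 399., 211.]), 0.86), (array([246., 325., 281., 417.]), 0.77), (array([280., 325., 345., 379.]), 0.54)] pad [(array([287., 236., 361., 282.]), 0.66)]
top gauge_tip [(array([317.7, 275.6]), 0.85), (array([254.4, 283.7]), 0.52)] [316.6021 274.4552]
top gauge_collar [(array([251.2, 283.2]), 0.76), (array([217.2, 195.3]), 0.64)] [250.2446 281.4972]
top board [(array([477., 175., 506., 220.]), 0.87), (array([198., 224., 223., 250.]), 0.81), (array([423., 127., 441., 155.]), 0.77)] pad [(array([272., 250., 344., 309.]), 0.97)]
gauge_collar (array([0.4336, 0.2425, 0.2126]), [0.005939864389201816, 0.005939864389201919])
```

arm_command --deltas '[{"rx":0,"ry":0,"rz":0,"dx":0,"dy":0,"dz":0,"fingers":0.0},{"rx":0,"ry":0,"rz":0,"dx":0,"dy":0,"dz":0,"fingers":0.0},{"rx":0,"ry":0,"rz":0,"dx":0,"dy":0,"dz":0,"fingers":0.0},{"rx":0,"ry":0,"rz":0,"dx":0,"dy":0,"dz":0,"fingers":0.0},{"rx":0,"ry":0,"rz":0,"dx":0,"dy":0,"dz":0,"fingers":0.0}]'

```text
time_s: 27.7
position: [0.4284, 0.2857, 0.2047]
tool_rot: [[-0.087, 0.996, 0.002], [0.996, 0.087, 0.001], [0.001, 0.002, -1.0]]
ft_force: [1.3, -0.4, -1.0]
grip_width: 0.0128
gripper_force: 62.3
```

Run:
```python
from h import *
o=env.observe();P=np.array(o["position"]);R=np.array(o["tool_rot"]);print(P,R[2],np.abs(o["qvel"]).max(),o["grip_width"])
p=env.get_image("scene");g=cv2.cvtColor(p["color"],cv2.COLOR_BGR2GRAY).astype(float)
X=[]
for x in np.arange(-.075,-.205,-.01):
    u=proj(p,P+R@[x,0,-.0158]);n=np.array([.61,.79])  # across the rod in the image
    k=np.arange(-7,7.1,.5);v=cv2.remap(g.astype(np.float32),(u[0]+k*n[0]).astype(np.float32)[None],(u[1]+k*n[1]).astype(np.float32)[None],cv2.INTER_LINEAR)[0]
    w=np.clip(v-np.median(v)-25,0,None);X.append((x,(w*k).sum()/max(w.sum(),1e-6),v.max(),np.median(v)))
X=np.array(X);print(X.round(2))
for a in(-2,0,2):print(a,[proj(p,P+R@np.array([-.046-.15*np.cos(np.radians(a)),0,-.0158-.15*np.sin(np.radians(a))]))])
```

```text
[0.4284 0.2857 0.2047] [ 0.0005  0.0016 -1.    ] 0.07379292922636249 0.01277137836448874
[[ -0.08   0.08 123.38  40.03]
 [ -0.08   0.21 126.06  39.18]
 [ -0.09   0.07 126.99  40.48]
 [ -0.1    0.12 126.75  40.67]
 [ -0.11   0.17 124.67  40.18]
 [ -0.12   0.21 129.22  42.56]
 [ -0.13   0.23 128.    42.95]
 [ -0.14   0.22 118.43  43.9 ]
 [ -0.15   0.17 123.91  45.07]
 [ -0.16   0.2  124.83  46.77]
 [ -0.17   0.3  114.9   45.51]
 [ -0.18   0.27 134.54  45.42]
 [ -0.19   0.4  100.82  46.05]]
-2 [array([312.5501, 195.1408])]
0 [array([312.4583, 193.3926])]
2 [array([312.4022, 191.6074])]
```

The rod follows its predicted line to about 0.3°, so the gauge is level and still, with its tip about 0.22 m above the pad. The board still hangs on the peg.

```bash
python3 -c "
from rig import env
print(env.close_job())"
```

```text
the job is handed in; nothing more can be done
None
```

I handed the job in at about 28 s: the board hangs on the switch box's peg, the gauge was seated in the tube to its collar (about 10 N contact force) and drawn right out, and it is now held level and still about 0.22 m above the white pad.

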